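Knock the jammed packing block out of the bench clamp

ROBOT

A 7-joint arm with a two-finger parallel gripper is mounted at the origin on the work surface. World frame = base frame: x ahead of the robot, y to its left, z up, the work surface at z = 0. Lengths are in m, angles in rad, forces in N, time in s.
With the tool pointing down it reaches from about 0.425 to 1.025 m from the base axis. Payload 9.4 kg.
Tool frame: the origin (TCP) lies at the very end of the fingers, on their centre line; the grasp point (between the pads) lies 19 mm behind it; z points along the fingers, y is the direction in which the jaws open and shut (so a half turn about z gives the same grasp; the last joint's range is limited). The gripper opens to 85 mm and grips with 20 to 120 N. Pads are 22 mm wide; open, the fingers measure 114 mm over their backs; the gripper's body (76 mm by 85 mm) begins 54 mm behind the grasp point. The pads swing forward as they close: fully open they stand 13 mm farther back than shut.
Start: joints at [-1.42, 0.599, -0.003, 1.599, 0.002, 0.943, -0.08], TCP at [0.164, 0.706, 0.231] pointing down, gripper open.
Joint ranges: [-2.57, 2.57], [-0.35, 1.97], [-1.29, 1.29], [0.11, 2.56], [-1.05, 4.19], [0.11, 1.86], [-2.63, 2.63]. Speed limits (rad/s): [2.22, 2.22, 3.01, 3.01, 3.14, 3.14, 3.14].

INTERFACE

Orientations are given as a unit quaternion [w, x, y, z].
In Python, from rig import status, camera, finish_job gives the robot as it stands.
- The arm moves only by the shell command python3 -m creep 'ROWS' [FORCE]. ROWS is JSON, a list of rows, each an object with "linear": the shift along the tool's x, y, z in mm, a list of three; "rot": the turn, a rotation vector about the tool's x, y, z in rad, a list of three; "gripper": the closure, from 0 (fully open) to 1 (shut). In form: [{"linear": [dx, dy, dz], "rot": [wx, wy, wz], "gripper": gripper}, ...]. A call has 1 to 5 rows; each row is the pose to reach, as a shift and turn from the pose measured when the call began, along the tool's axes at that moment; what a row does not reach only later rows make up. A row lasts 1/12 s, in which the tool goes at most 41.7 mm and 7.16 degrees, less where a joint would pass 70% of its speed; a pose out of reach is approached as far as the arm can. A call with a gripper value outside its range is refused whole. The fingers move at their own pace and stop on an object; FORCE is the grip in N (left out, the last holds). Time passes only in rows, so rows that repeat a pose let the fingers close. It gives the time, the measured TCP pose, the force and the opening at its end, in the units of the state.
- status.read_state(): the state, without advancing time (a new reading comes with each control period).
- camera(name): name is "scene" or "top" or "wrist"; returns a dict with "img" (420x560x3 uint8, red, green, blue), "fx", "fy", "cx", "cy" (pixels), "camera_from_world" (4x4, takes a point from world to camera coordinates). Camera axes: x right, y down, z forward; pixel columns grow to the right and rows downward; lengths in m; the calibration is good to about 2 mm. A picture is of the moment at which its call begins. There is no depth.
- finish_job(): hands the job in, once; it reports no verdict.
The state is a dict: "time": time; "joint_pos": joint angles; "dq": joint speeds; "effort": joint torques, N m; "tool_pos": TCP position; "orientation": TCP orientation; "contact_force": force on the tool from outside, world axes, zero at the start; "wrist_torque": the same for the moment, N m; "width": opening from 0.0 (shut) to 1.0 (fully open).
Only numpy, scipy, OpenCV 4.12 (cv2) and the standard library are available. Lean on these libraries where they do the work, as an engineer would, in place of code of your own. Each camera call takes 0.05 s, during which the arm holds its last target.

TASK

The orange packing block is jammed in the blue bench clamp: pick up the wooden knocking block from the black mat and use it to drive the packing block along the channel, away from the jaws, until its tongue is right out of them and the sprung jaw has snapped in behind; do not touch the packing block with the gripper before then. Lay the knocking block back on the black mat, then reach in under the yellow hoop, lift the packing block out and set it down upright in the grey tray without dropping it. Leave the carton, the can and the white coupling where they are.

Things in the scene. Friction and masses are not known exactly. Their poses are not given: they have to be found in the camera images.
- clamp: Blue steel bench clamp, fixed (place and yaw vary). Origin at bench level under the middle of the jaws; x along the channel from the jaws to the end stop, y across it, z up. Bed plate: x -115 to +155, y -75 to +75 mm, top at z 12. The channel is open at both ends and, between the jaws' lips, from above.
- clamp_jaws (a point): Middle of the jaws, at their top (z 44 mm). Steel jaws span x -20 to +20, y -44 to +73. Inner faces: fixed rail y -28; dark sprung jaw y +28 while jammed, +24 when shut. Lips at z 38 to 44 overhang the channel 6 mm from each side: the open slot between them is y -22 to +22 (+18 when shut).
- clamp_stop (a point): Top edge of the end stop's face that looks to the jaws: low steel bar at clamp x +142 mm, y -35 to +35, top at z 30. The packing block's head meets it at the end of its travel.
- clamp_bar (a point): Middle of the yellow hoop's level bar: 20 mm tube along clamp y at x +90, axis at z 210 mm; its legs stand at x +90, y -135 and +135. The bar keeps a tool that points straight down from the freed packing block; a tool whose upper end leans back over the jaws (clamp -x) by about 40 degrees gets in under it.
- jaw (a joint): Sprung jaw, m along clamp y: about 0 while the packing block is jammed (spring force about 7 N; pushing the block along takes roughly 5 to 18 N), -0.004 once it has snapped shut behind it.
- packing_head (a point): Orange packing block, 0.25 kg; centre of its head, 60 (x) x 44 (y) x 70 mm tall, 35 mm above its underside. From its -x face a tongue 45 long, 56 wide, 24 tall, same underside, ends at x -75. Starts on the bed along clamp x, tongue held in the jaws under the lips, its end at clamp x -18 to -8; loose when the end is past +20. Against the stop, this point is at clamp x +112.
- knocker_center (a point): Wooden knocking block, 150 mm long (x) by 28 wide (y) by 50 tall (z), 0.15 kg; the point is its centre, 25 mm above its underside. Lies on the black mat at the start; narrow enough to pass between the lips of the clamp. Either end may be used.
- mat: Black rubber mat, 200 (x) by 130 (y) by 5 mm, fixed on the bench on the left or right; origin at the centre of its underside.
- tray: Grey plastic tray, fixed on the bench on the other side, 200 (x) by 160 (y) by 35 mm tall outside, walls and floor 5 mm; origin at the centre of its underside. The packing block fits in it at any yaw.
- carton: Cardboard carton, 90 x 120 x 70 mm tall, bystander; origin at the centre of its underside.
- can: Can with green label, 66 mm diameter, 100 mm tall, bystander; origin at the centre of its underside.
- coupling: White pipe coupling, 70 mm diameter, 60 mm tall, bystander; origin at the centre of its underside.
Not all that is in view belongs to the job. Of the things that look like the part that bears packing_head, the larger one is meant. Of the things that look like the part that bears knocker_center, the middle-sized one is meant.

How it is judged:
On the way, in this order (a step that is already met when the one before it is completed fails the run):
1. the knocking block bears on the jammed packing block (contact force between knocker and packing above 2 N and x of packing_head in the frame of clamp below 0.085 m).
2. the packing block's tongue is out of the jaws and the sprung jaw has snapped in behind it (x of packing_head in the frame of clamp above 0.094 m and value of joint jaw below -0.002 m and height (world z) of packing_head below 0.056 m), for 0.1 s.
3. the knocking block lies on the mat again, let go (x of knocker_center in the frame of mat between -0.08 and 0.08 m and y of knocker_center in the frame of mat between -0.06 and 0.06 m and height (world z) of knocker_center below 0.036 m and contact force between the fingers and knocker below 0.2 N), for 0.1 s.
4. the packing block is lifted out of the clamp in the gripper (height (world z) of packing_head above 0.09 m and contact force between the fingers and packing above 1 N), for 0.1 s.
At the end, for the whole second after the job is handed in: The packing block stands upright (within 7 degrees) and at rest flat on the tray's floor; the knocking block lies at rest on the mat, its centre within 80 mm (long way) and 60 mm (short way) of the mat's middle; the sprung jaw is shut (x of packing_head in the frame of tray between -0.085 and 0.085 m and y of packing_head in the frame of tray between -0.07 and 0.07 m and height (world z) of packing_head below 0.045 m and angle between packing_head's own z axis and vertical below 0.12 rad and linear speed of each of packing, knocker below 0.02 m/s and x of knocker_center in the frame of mat between -0.08 and 0.08 m and y of knocker_center in the frame of mat between -0.06 and 0.06 m and height (world z) of knocker_center below 0.036 m and value of joint jaw below -0.002 m); the robot touches nothing.
It fails at once if the gripper or arm touches the packing block while it is still jammed (the sprung jaw not yet shut) (value of joint jaw above -0.002 m and contact force between any of the fingers, the arm and packing above 0.5 N).
It fails at once if the packing block is dropped (unsupported more than 40 mm above where it could stand) (contact force between packing and anything else below 0.01 N and height (world z) of packing_head above 0.09 m).
It fails at once if the carton is moved by more than 30 mm (distance of carton from where it was at the start of the episode above 0.03 m).
It fails at once if the can is moved by more than 30 mm (distance of can from where it was at the start of the episode above 0.03 m).
It fails at once if the coupling is moved by more than 30 mm (distance of coupling from where it was at the start of the episode above 0.03 m).
It also fails if it takes over 69 s, if anything falls off the work surface, if the arm or the gripper's body presses on something with over 40 N, if the wrist force passes 120 N, or if a joint passes its speed limit or range.

## Working session

There is one attempt and no reset: what is moved stays moved. The work goes in short steps, Python scripts to look and compute and a shell command to move; the robot and the scene stay as the last step left them, time stands still between calls to the robot, and variables do not carry over. Pictures are saved under pics/ and viewed, and the job is handed in when it is done.

```bash
ls; mkdir -p pics; python3 - <<'E'
from rig import status, camera
import cv2, numpy as np
s=status.read_state(); print(s)
for n in ["scene","top"]:
    c=camera(n); cv2.imwrite(f"pics/{n}0.png",c["img"][:,:,::-1]); print(n,c["fx"],c["cx"],c["cy"],np.round(c["camera_from_world"],3).tolist())
E
```

```text
pics
{'time': 0.0, 'joint_pos': array([-1.41971343,  0.60013714, -0.00252223,  1.60016002,  0.00180351,
        0.94294066, -0.07976686]), 'dq': array([-0.0014658 , -0.00043519, -0.00039003, -0.00041839, -0.0003687 ,
        0.00023277,  0.00078559]), 'effort': array([-1.25404109e-03, -7.76446080e+01,  1.56364281e+00, -2.58012182e+01,
        1.21840698e-02,  8.75734608e-03, -3.45287788e-05]), 'tool_pos': array([0.16363706, 0.70577533, 0.23039784]), 'orientation': array([-1.13189526e-05,  1.13607395e-01,  9.93525382e-01, -8.21566555e-04]), 'contact_force': array([-0.20271131,  0.5794389 ,  0.53667932]), 'wrist_torque': array([ 0.02726038, -0.03246232,  0.00868947]), 'width': 1.0023105343760663}
scene 407.6500597896924 284.0423963160205 211.03286719779084 [[0.746, 0.666, 0.013, -0.408], [0.49, -0.536, -0.688, -0.095], [-0.451, 0.519, -0.726, 1.514], [0.0, 0.0, 0.0, 1.0]]
top 510.41909269954687 285.64782729055014 209.85054192926725 [[0.014, -1.0, -0.019, 0.098], [-0.996, -0.013, -0.086, 0.512], [0.086, 0.02, -0.996, 1.565], [0.0, 0.0, 0.0, 1.0]]
```

View pics/scene0.png

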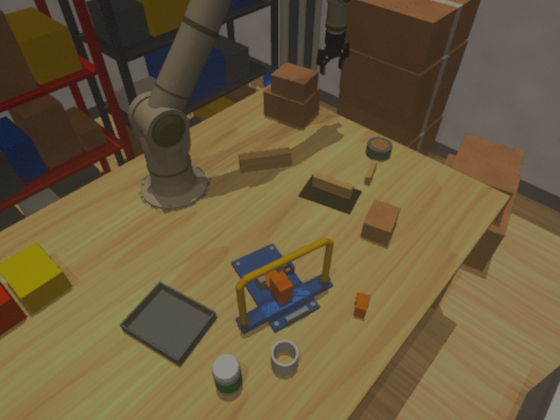

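View pics/top0.png

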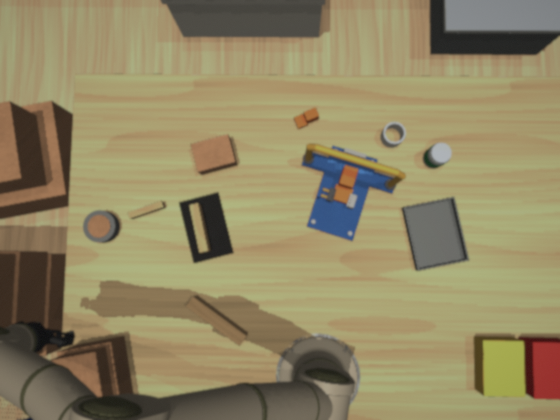

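The top view shows these candidates:
- **Knocker:** stick on the black mat (200,227), small stick (147,209), long stick (218,318). I choose the middle-sized one, on the mat.
- **Packing block:** orange block in the clamp (345,185), small orange block (306,117). I choose the larger one, in the clamp.

Next I check both in a close crop.

```bash
cat > h.py <<'E'
import numpy as np, cv2
from rig import status, camera
from scipy.spatial.transform import Rotation as R
def ray(c,u,v):
    T=c["camera_from_world"]; d=T[:3,:3].T@np.array([(u-c["cx"])/c["fx"],(v-c["cy"])/c["fy"],1]); return -T[:3,:3].T@T[:3,3], d
def onz(c,u,v,z):
    o,d=ray(c,u,v); return o+d*(z-o[2])/d[2]
def proj(c,p):
    T=c["camera_from_world"]; q=T[:3,:3]@np.asarray(p)+T[:3,3]; return np.array([c["fx"]*q[0]/q[2]+c["cx"],c["fy"]*q[1]/q[2]+c["cy"]])
def tri(c1,p1,c2,p2):
    o1,d1=ray(c1,*p1);o2,d2=ray(c2,*p2)
    d1/=np.linalg.norm(d1);d2/=np.linalg.norm(d2)
    A=np.stack([d1,-d2],1);t=np.linalg.lstsq(A,o2-o1,rcond=None)[0]
    a=o1+d1*t[0];b=o2+d2*t[1]; return (a+b)/2,np.linalg.norm(a-b)
def crop(c,name,u0,v0,u1,v1,s):
    cv2.imwrite(name,cv2.resize(c["img"][v0:v1,u0:u1,::-1],None,fx=s,fy=s,interpolation=cv2.INTER_CUBIC))
def tool(s=None):
    s=s or status.read_state(); q=s["orientation"]; return s["tool_pos"],R.from_quat([q[1],q[2],q[3],q[0]])
E
python3 - <<'E'
from h import *
c=camera("top"); crop(c,"pics/t1.png",285,125,415,250,6); crop(c,"pics/t2.png",170,185,240,270,7)
s=camera("scene"); crop(s,"pics/s1.png",220,230,345,335,6); 
np.save("top.npy",c,allow_pickle=True);np.save("scene.npy",s,allow_pickle=True)
E
```

```text
(no output)
```

View pics/t1.png

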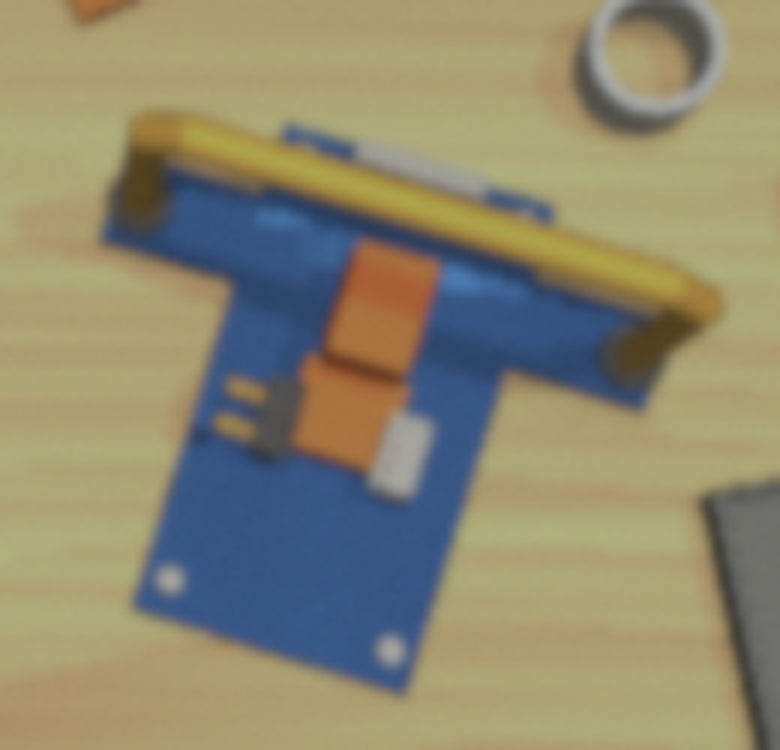

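View pics/t2.png

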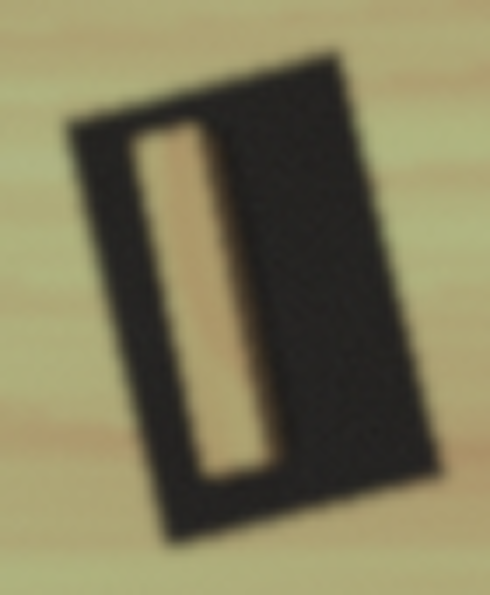

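View pics/s1.png

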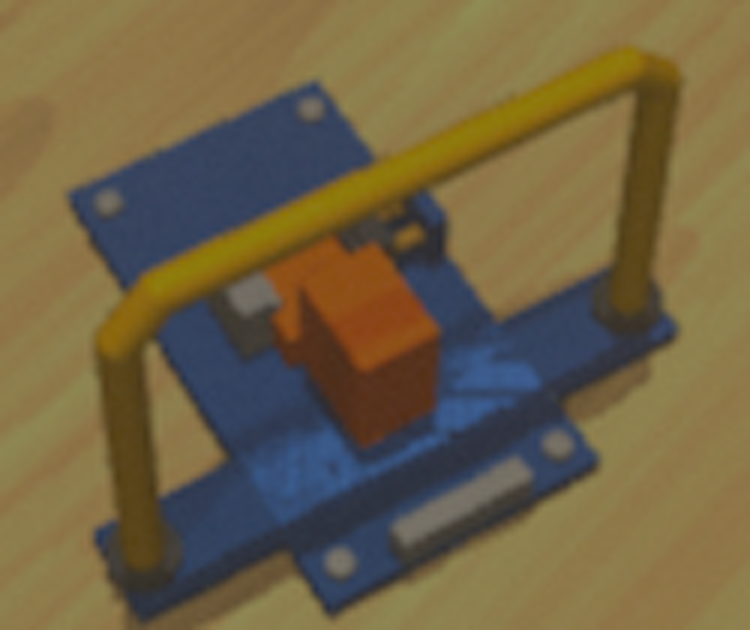

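The crops confirm both choices. The packing block's tongue is in the jaws, and the dark sprung jaw is on the left at t1 crop (280,420). The knocker lies on the mat's left part. Next I measure the poses.

```bash
cat > meas.py <<'E'
from h import *
c=np.load("top.npy",allow_pickle=True).item()
P=lambda x,y,u0,v0,s:(u0+(x+.5)/s-.5,v0+(y+.5)/s-.5)
# clamp bed corners
pts=[(133,607),(407,693),(285,123),(555,205)]
loc=np.array([(-115,75),(-115,-75),(155,75),(155,-75)])/1000.
W=np.array([onz(c,*P(x,y,285,125,6),0.012)[:2] for x,y in pts])
def fit(loc,W):
    lc,wc=loc.mean(0),W.mean(0); H=(loc-lc).T@(W-wc); U,S,V=np.linalg.svd(H); r=V.T@np.diag([1,np.sign(np.linalg.det(V.T@U.T))])@U.T
    t=wc-r@lc; print("res mm",np.round(((loc@r.T+t)-W)*1000,1).tolist()); return t,np.arctan2(r[1,0],r[0,0])
t,a=fit(loc,W); print("clamp",t,np.degrees(a))
# hsv masks
hsv=cv2.cvtColor(c["img"],cv2.COLOR_RGB2HSV)
def rect(mask,z,u0,v0,u1,v1,name):
    m=np.zeros_like(mask);m[v0:v1,u0:u1]=mask[v0:v1,u0:u1]
    cn=max(cv2.findContours(m,cv2.RETR_EXTERNAL,cv2.CHAIN_APPROX_NONE)[0],key=cv2.contourArea)
    w=np.array([onz(c,*p[0],z)[:2]*1000 for p in cn],np.float32)
    r=cv2.minAreaRect(w); print(name,r); return r
V=hsv[...,2]
dark=((V<70)).astype(np.uint8)*255
rect(dark,.005,175,188,240,268,"mat(5mm)")
wood=((V>105)).astype(np.uint8)*255
k=rect(wood,.055,188,200,214,256,"knock")
gr=((hsv[...,1]<60)&(V<140)).astype(np.uint8)*255
rect(gr,.035,398,194,472,274,"tray")
blk=hsv[220:260:10,200,:];print(blk)
# orange head top
z=.082
for n,(x,y) in dict(nearL=(330,352),nearR=(408,378),farL=(360,240),farR=(440,262)).items():
    w=onz(c,*P(x,y,285,125,6),z)[:2]; d=w-t; ca,sa=np.cos(a),np.sin(a); print(n,np.round(w*1000),np.round([ca*d[0]+sa*d[1],-sa*d[0]+ca*d[1]],4))
E
python3 meas.py
```

```text
res mm [[-0.8, 0.9], [-1.2, -0.4], [1.4, 0.7], [0.6, -1.2]]
clamp [ 0.55031942 -0.06521483] -16.691410681743875
mat(5mm) ((454.28924560546875, 356.27410888671875), (192.15185546875, 122.61427307128906), 15.418582916259766)
knock ((450.65545654296875, 369.8702392578125), (151.01800537109375, 30.506546020507812), 13.799997329711914)
tray ((443.52606201171875, -353.6463928222656), (199.50572204589844, 163.9931640625), 12.373315811157227)
[[ 21  96 162]
 [ 21  99 172]
 [ 24  93 173]
 [ 21  97 166]]
nearL [588. -57.] [0.0334 0.0187]
nearR [575. -96.] [ 0.0325 -0.0223]
farL [645. -72.] [0.0921 0.0209]
farR [ 634. -112.] [ 0.0933 -0.0206]
```

```bash
cat > go.py <<'E'
# usage: go.py x y z(mm) yaw_deg(of clamp-like frame: tool y || that y) tilt_deg ; prints shift/turn in tool axes
import sys
from h import *
def target(yaw,tilt):
    # tool z = down, leaning: upper end toward -x of yaw frame ; tool x -> -x, tool y -> +y (as at start)
    y,t=np.radians(yaw),np.radians(tilt)
    ex=np.array([np.cos(y),np.sin(y),0]);ey=np.array([-np.sin(y),np.cos(y),0]);ez=np.array([0,0,1.])
    z=np.sin(t)*ex-np.cos(t)*ez; x=np.cross(ey,z); return R.from_matrix(np.stack([x,ey,z],1))
if __name__=="__main__":
    x,y,z,yaw,tilt=map(float,sys.argv[1:6])
    p,r=tool(); rt=target(yaw,tilt)
    print("lin",np.round(r.inv().apply(np.array([x,y,z])-p*1000),1),"rot",np.round((r.inv()*rt).as_rotvec(),3),"tcp",np.round(p*1000,1))
E
python3 go.py 443 368 150 13.8 0
python3 - <<'E'
from h import *
c=np.load("top.npy",allow_pickle=True).item()
for (x,y) in [(68,122),(338,52),(443,475),(168,545)]: print(np.round(onz(c,170+(x+.5)/7-.5,185+(y+.5)/7-.5,.005)*1000))
for (x,y) in [(130,138),(205,120),(278,462),(200,478)]: print("k",np.round(onz(c,170+(x+.5)/7-.5,185+(y+.5)/7-.5,.055)*1000))
E
```

```text
lin [-348.4 -266.1   81. ] rot [-0.001 -0.    -0.469] tcp [163.7 706.  230.7]
[533. 442.   5.]
[566. 321.   5.]
[376. 269.   5.]
[343. 391.   5.]
k [521. 403.  55.]
k [529. 371.  55.]
k [381. 335.  55.]
k [373. 368.  55.]
```

```bash
python3 -m creep '[{"linear":[-33,-25,0],"rot":[0,0,-0.11],"gripper":0},{"linear":[-66,-50,0],"rot":[0,0,-0.22],"gripper":0},{"linear":[-99,-75,0],"rot":[0,0,-0.33],"gripper":0},{"linear":[-132,-100,0],"rot":[0,0,-0.44],"gripper":0},{"linear":[-165,-125,0],"rot":[0,0,-0.469],"gripper":0}]'
python3 go.py 443 368 150 13.8 0
```

```text
time: 0.62
tool_pos: [0.2971, 0.5453, 0.2308]
orientation: [-0.0, -0.124, 0.992, -0.001]
contact_force: [0.8, -0.1, 0.8]
width: 1.002
lin [ -97.9 -207.6   80.9] rot [-0.001 -0.     0.007] tcp [297.1 545.3 230.8]
```

```bash
python3 -m creep '[{"linear":[-17,-36,14],"rot":[0,0,0],"gripper":0},{"linear":[-34,-72,28],"rot":[0,0,0],"gripper":0},{"linear":[-51,-108,42],"rot":[0,0,0],"gripper":0},{"linear":[-68,-144,56],"rot":[0,0,0],"gripper":0},{"linear":[-85,-180,70],"rot":[0,0,0.007],"gripper":0}]'
python3 go.py 443 368 120 13.8 0; python3 -c "
from h import *
c=camera('wrist'); cv2.imwrite('pics/w1.png',c['img'][:,:,::-1]); np.save('w1.npy',c,allow_pickle=True)"
```

```text
time: 1.03
tool_pos: [0.4219, 0.3933, 0.162]
orientation: [0.0, -0.12, 0.993, -0.0]
contact_force: [0.4, 0.4, -0.3]
width: 0.998
lin [-14.4 -29.5  42. ] rot [-0.001 -0.     0.   ] tcp [421.9 393.3 162. ]
```

View pics/w1.png

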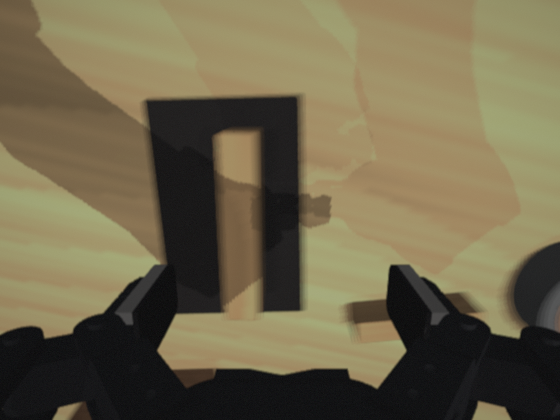

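The wrist view shows the knocker on the mat at about (240,220), parallel to the image's vertical axis, so the yaw is right. Next I check the measured corners by projecting them into this view.

```bash
python3 - <<'E'
from h import *
c=np.load("w1.npy",allow_pickle=True).item()
for p in [(521,403,55),(529,371,55),(381,335,55),(373,368,55),(533,442,5),(566,321,5)]: print(p,np.round(proj(c,np.array(p)/1000)))
for uv in [(214,136),(262,130),(222,314),(264,314)]: print(uv,np.round(onz(c,*uv,.055)*1000))
E
```

```text
(521, 403, 55) [264. 321.]
(529, 371, 55) [223. 322.]
(381, 335, 55) [213. 128.]
(373, 368, 55) [262. 128.]
(533, 442, 5) [303. 310.]
(566, 321, 5) [172. 313.]
(214, 136) [386. 337.  55.]
(262, 130) [374. 368.  55.]
(222, 314) [522. 369.  55.]
(264, 314) [514. 402.  55.]
```

```bash
python3 -m creep '[{"linear":[-7,-15,20],"rot":[0,0,0],"gripper":0},{"linear":[-14,-29,40],"rot":[0,0,0],"gripper":0},{"linear":[-14.5,-29.5,70],"rot":[0,0,0],"gripper":0},{"linear":[-14.5,-29.5,70],"rot":[0,0,0],"gripper":0}]' 80
python3 go.py 443 368 13 13.8 0
```

```text
time: 1.42
tool_pos: [0.4472, 0.3558, 0.0856]
orientation: [-0.003, -0.114, 0.993, -0.006]
contact_force: [-0.4, -0.4, 0.1]
width: 0.997
lin [ 0.8 13.7 72.4] rot [-0.012 -0.007 -0.012] tcp [447.2 355.8  85.6]
```

```bash
python3 -m creep '[{"linear":[0.8,13.7,0],"rot":[-0.012,-0.007,-0.012],"gripper":0},{"linear":[0.8,13.7,0],"rot":[-0.012,-0.007,-0.012],"gripper":0},{"linear":[0.8,13.7,0],"rot":[-0.012,-0.007,-0.012],"gripper":0}]'
python3 go.py 443 368 13 13.8 0
```

```text
time: 1.67
tool_pos: [0.4427, 0.3712, 0.0866]
orientation: [0.001, -0.122, 0.993, 0.001]
contact_force: [-0.5, -0.2, -0.3]
width: 1.0
lin [ 0.5 -3.3 73.6] rot [0.002 0.001 0.003] tcp [442.7 371.2  86.6]
```

```bash
python3 -m creep '[{"linear":[0.5,-3.3,25],"rot":[0,0,0.003],"gripper":0},{"linear":[0.5,-3.3,50],"rot":[0,0,0.003],"gripper":0},{"linear":[0.5,-3.3,68],"rot":[0,0,0.003],"gripper":0},{"linear":[0.5,-3.3,73],"rot":[0,0,0.003],"gripper":0},{"linear":[0.5,-3.3,73],"rot":[0,0,0.003],"gripper":0}]'
python3 go.py 443 368 13 13.8 0
```

```text
time: 2.08
tool_pos: [0.4425, 0.3685, 0.0135]
orientation: [0.0, -0.121, 0.993, 0.001]
contact_force: [0.2, 0.0, 0.3]
width: 0.998
lin [-0.4 -0.6  0.5] rot [0.002 0.001 0.001] tcp [442.5 368.5  13.5]
```

```bash
python3 -m creep '[{"linear":[0,0,0],"rot":[0,0,0],"gripper":1},{"linear":[0,0,0],"rot":[0,0,0],"gripper":1},{"linear":[0,0,0],"rot":[0,0,0],"gripper":1},{"linear":[0,0,0],"rot":[0,0,0],"gripper":1},{"linear":[0,0,0],"rot":[0,0,0],"gripper":1}]' 90
python3 -m creep '[{"linear":[0,0,0],"rot":[0,0,0],"gripper":1},{"linear":[0,0,-20],"rot":[0,0,0],"gripper":1},{"linear":[0,0,-50],"rot":[0,0,0],"gripper":1},{"linear":[0,0,-90],"rot":[0,0,0],"gripper":1},{"linear":[0,0,-90],"rot":[0,0,0],"gripper":1}]'
```

```text
time: 2.5
tool_pos: [0.4429, 0.3688, 0.0145]
orientation: [0.001, -0.121, 0.993, 0.001]
contact_force: [-3.4, -2.7, 11.3]
width: 0.317
time: 2.92
tool_pos: [0.4449, 0.3702, 0.1104]
orientation: [0.004, -0.12, 0.993, 0.004]
contact_force: [0.3, 1.4, -1.4]
width: 0.319
```

```bash
cat > cl.py <<'E'
# cl.py cx cy z(mm) [tilt] : TCP target in clamp frame
import sys
from go import *
T=np.array([550.3,-65.2]);A=-16.7
x,y,z=map(float,sys.argv[1:4]); tilt=float(sys.argv[4]) if len(sys.argv)>4 else 0
a=np.radians(A); w=T+np.array([np.cos(a)*x-np.sin(a)*y,np.sin(a)*x+np.cos(a)*y])
p,r=tool(); rt=target(A,tilt); d=p[:2]*1000-T
print("lin",np.round(r.inv().apply(np.array([w[0],w[1],z])-p*1000),1),"rot",np.round((r.inv()*rt).as_rotvec(),3),"clampTCP",np.round([np.cos(a)*d[0]+np.sin(a)*d[1],-np.sin(a)*d[0]+np.cos(a)*d[1],p[2]*1000],1), "wrld",np.round(w))
E
python3 cl.py -112 -1 120
```

```text
lin [  98.6 -391.9  -13. ] rot [0.008 0.007 0.533] clampTCP [-226.1  386.8  110.4] wrld [443. -34.]
```

```bash
python3 -m creep '[{"linear":[9,-36,-10],"rot":[0,0,0.1],"gripper":1},{"linear":[18,-72,-13],"rot":[0,0,0.2],"gripper":1},{"linear":[27,-108,-13],"rot":[0,0,0.3],"gripper":1},{"linear":[36,-144,-13],"rot":[0,0,0.4],"gripper":1},{"linear":[45,-180,-13],"rot":[0,0,0.5],"gripper":1}]'
python3 -m creep '[{"linear":[0,0,0],"rot":[0,0,0],"gripper":1}]'
python3 cl.py -112 -1 120
```

```text
time: 3.33
tool_pos: [0.4439, 0.183, 0.1222]
orientation: [0.003, 0.131, 0.991, 0.005]
contact_force: [1.0, -0.4, -0.3]
width: 0.319
time: 3.42
tool_pos: [0.4428, 0.1755, 0.1222]
orientation: [0.003, 0.138, 0.99, 0.002]
contact_force: [-0.7, -0.4, -1.4]
width: 0.317
lin [ -57.1 -201.5    1.3] rot [0.006 0.004 0.015] clampTCP [-172.2  199.6  122.2] wrld [443. -34.]
```

```bash
python3 -m creep '[{"linear":[-11,-38,0],"rot":[0,0,0.015],"gripper":1},{"linear":[-22,-76,0],"rot":[0,0,0.015],"gripper":1},{"linear":[-33,-114,0],"rot":[0,0,0.015],"gripper":1},{"linear":[-44,-152,0],"rot":[0,0,0.015],"gripper":1},{"linear":[-55,-190,0],"rot":[0.006,0.004,0.015],"gripper":1}]'
python3 -m creep '[{"linear":[0,0,0],"rot":[0,0,0],"gripper":1},{"linear":[0,0,0],"rot":[0,0,0],"gripper":1}]'
python3 -c "
from h import *
c=camera('wrist'); cv2.imwrite('pics/w2.png',c['img'][:,:,::-1]); np.save('w2.npy',c,allow_pickle=True)
c=camera('top'); crop(c,'pics/t3.png',265,125,395,250,6); np.save('t3.npy',c,allow_pickle=True)"
python3 cl.py -112 -1 120
```

```text
time: 3.83
tool_pos: [0.4433, -0.0243, 0.1215]
orientation: [0.0, 0.145, 0.989, -0.0]
contact_force: [1.1, 0.4, -1.1]
width: 0.314
time: 4.0
tool_pos: [0.4431, -0.0271, 0.1216]
orientation: [0.0, 0.148, 0.989, -0.001]
contact_force: [-0.9, 0.7, -1.6]
width: 0.32
lin [-2.1 -9.9  1.5] rot [0.    0.001 0.   ] clampTCP [-114.1    8.9  121.5] wrld [443. -34.]
```

View pics/w2.png

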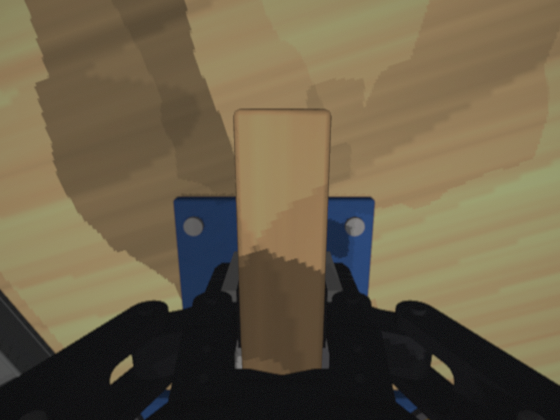

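View pics/t3.png

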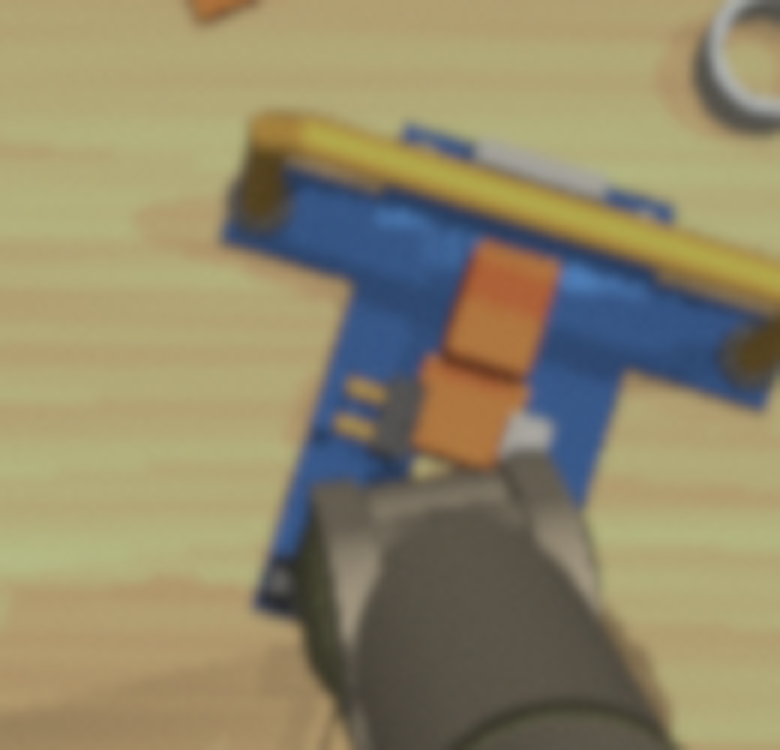

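```bash
python3 - <<'E'
from h import *
c=np.load("w2.npy",allow_pickle=True).item()
a=np.radians(-16.7); T=np.array([550.3,-65.2])
def cl(w): d=w[:2]*1000-T; return np.round([np.cos(a)*d[0]+np.sin(a)*d[1],-np.sin(a)*d[0]+np.cos(a)*d[1]],1)
for uv in [(236,111),(329,110),(240,300),(326,300)]: print("kn",cl(onz(c,*uv,.162)))
for uv in [(176,198),(374,198)]: print("bed",cl(onz(c,*uv,.012)))
for uv in [(192,227),(355,227)]: print("bolt",cl(onz(c,*uv,.014)))
c=np.load("t3.npy",allow_pickle=True).item()
P=lambda x,y:(265+(x+.5)/6-.5,125+(y+.5)/6-.5)
for xy in [(412,472),(448,478)]: print("front",cl(onz(c,*P(*xy),.162)))
E
python3 cl.py -112 -1 120
```

```text
kn [-180.5   -5.5]
kn [-180.6   20.3]
kn [-121.6   -6.6]
kn [-121.4   21.2]
bed [-117.8  -70.6]
bed [-117.    74.8]
bolt [-96. -60.]
bolt [-95.3  61.5]
front [-39.3  22.4]
front [-37.    5.4]
lin [-2.1 -9.9  1.5] rot [0.    0.001 0.   ] clampTCP [-114.1    8.9  121.5] wrld [443. -34.]
```

```bash
python3 cl.py -114 0 26; python3 -m creep '[{"linear":[0,-9,0],"rot":[0,0,0],"gripper":1},{"linear":[0,-9,20],"rot":[0,0,0],"gripper":1},{"linear":[0,-9,45],"rot":[0,0,0],"gripper":1},{"linear":[0,-9,70],"rot":[0,0,0],"gripper":1},{"linear":[0,-9,70],"rot":[0,0,0],"gripper":1}]'
python3 -m creep '[{"linear":[0,0,0],"rot":[0,0,0],"gripper":1}]'
python3 cl.py -114 0 25
```

```text
lin [-0.  -9.  95.5] rot [0.    0.001 0.   ] clampTCP [-114.1    8.9  121.5] wrld [441. -32.]
time: 4.52
tool_pos: [0.4398, -0.0311, 0.0485]
orientation: [-0.002, 0.143, 0.99, -0.0]
contact_force: [-0.2, 0.7, -1.7]
width: 0.312
time: 4.6
tool_pos: [0.4391, -0.0303, 0.0481]
orientation: [-0.003, 0.142, 0.99, -0.0]
contact_force: [-0.2, -0.2, -1.3]
width: 0.317
lin [-2.6 -1.4 23.1] rot [-0.002 -0.006  0.006] clampTCP [-116.5    1.5   48.1] wrld [441. -32.]
```

```bash
python3 -m creep '[{"linear":[-2.5,-1.5,8],"rot":[0,0,0.006],"gripper":1},{"linear":[-2.5,-1.5,16],"rot":[0,-0.006,0.006],"gripper":1},{"linear":[-2.5,-1.5,23],"rot":[0,-0.006,0.006],"gripper":1},{"linear":[-2.5,-1.5,23],"rot":[0,-0.006,0.006],"gripper":1}]'
python3 cl.py -105 0 25; python3 -c "
from h import *
c=camera('top'); crop(c,'pics/t4.png',265,125,395,250,6)
c=camera('scene'); crop(c,'pics/s4.png',220,220,345,325,6)"; python3 cl.py -105 0 25
```

```text
time: 4.93
tool_pos: [0.4419, -0.0322, 0.0256]
orientation: [0.001, 0.145, 0.989, -0.001]
contact_force: [-0.8, 0.1, -2.3]
width: 0.316
lin [-8.4 -0.5  0.7] rot [-0.002  0.001  0.   ] clampTCP [-113.4    0.5   25.6] wrld [450. -35.]
lin [-8.6 -0.   0.9] rot [-0.002  0.001  0.001] clampTCP [-113.6    0.    25.8] wrld [450. -35.]
```

View pics/s4.png

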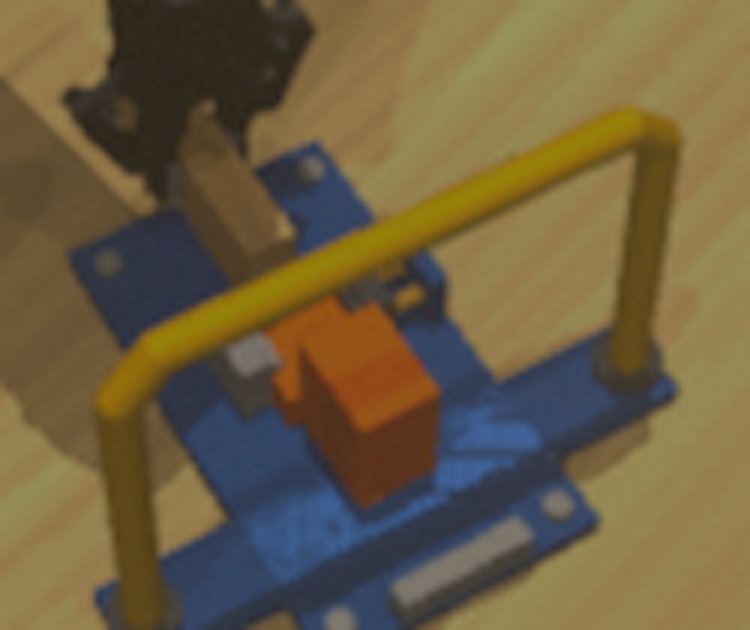

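View pics/t4.png

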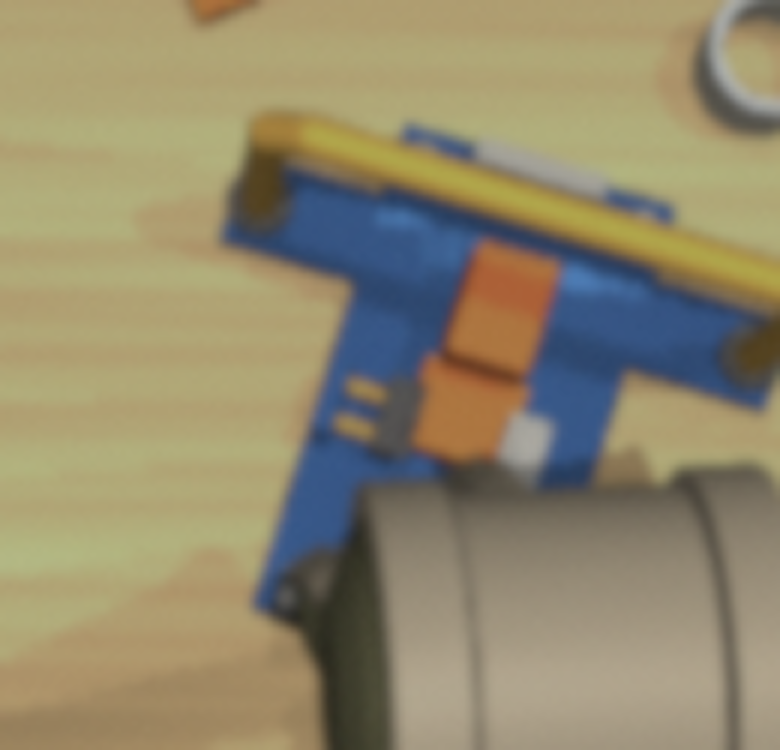

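Scene view: the knocker lies behind the jaws, in line with the tongue (crop 240,225). I push gently.

```bash
python3 -m creep '[{"linear":[-4,0,0.5],"rot":[0,0,0],"gripper":1},{"linear":[-8,0,0.5],"rot":[0,0,0],"gripper":1},{"linear":[-12,0,0.5],"rot":[0,0,0],"gripper":1},{"linear":[-16,0,0.5],"rot":[0,0,0],"gripper":1},{"linear":[-20,0,0.5],"rot":[0,0,0],"gripper":1}]' 120
python3 cl.py -85 0 25
```

```text
time: 5.45
tool_pos: [0.4596, -0.0381, 0.0255]
orientation: [-0.001, 0.144, 0.99, -0.001]
contact_force: [-13.2, 6.4, 6.0]
width: 0.311
lin [-9.7  0.1  0.5] rot [-0.003 -0.001  0.001] clampTCP [-94.7  -0.1  25.5] wrld [469. -41.]
```

```bash
python3 -m creep '[{"linear":[-6,0,0.5],"rot":[0,0,0],"gripper":1},{"linear":[-10,0,0.5],"rot":[0,0,0],"gripper":1},{"linear":[-14,0,0.5],"rot":[0,0,0],"gripper":1},{"linear":[-18,0,0.5],"rot":[0,0,0],"gripper":1},{"linear":[-22,0,0.5],"rot":[0,0,0],"gripper":1}]' 120
python3 cl.py -54 0 25
```

```text
time: 5.87
tool_pos: [0.4735, -0.0434, 0.0246]
orientation: [-0.007, 0.143, 0.99, -0.002]
contact_force: [-19.8, 9.0, 10.9]
width: 0.31
lin [-25.8   1.1  -0.8] rot [-0.006 -0.013  0.004] clampTCP [-79.8  -1.2  24.6] wrld [499. -50.]
```

```bash
python3 -m creep '[{"linear":[-5,1,-1],"rot":[0,-0.01,0],"gripper":1},{"linear":[-10,1,-1],"rot":[0,-0.01,0],"gripper":1},{"linear":[-14,1,-1],"rot":[0,-0.01,0],"gripper":1},{"linear":[-18,1,-1],"rot":[0,-0.01,0],"gripper":1},{"linear":[-22,1,-1],"rot":[0,-0.01,0],"gripper":1}]' 120
python3 -c "
from h import *
c=camera('top'); crop(c,'pics/t5.png',265,125,395,250,6)"; python3 cl.py -54 0 25
```

```text
time: 6.28
tool_pos: [0.4889, -0.0484, 0.0248]
orientation: [-0.007, 0.142, 0.99, -0.004]
contact_force: [-8.6, -1.3, -0.4]
width: 0.314
lin [-6.4  1.  -0.1] rot [-0.009 -0.008  0.005] clampTCP [-60.4  -1.   24.9] wrld [499. -50.]
```

View pics/t5.png

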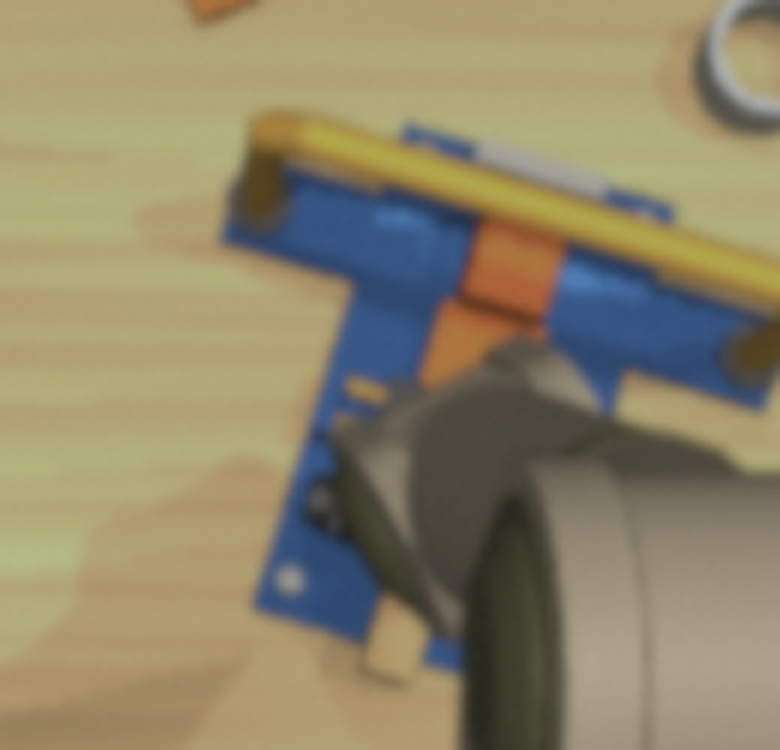

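```bash
python3 -m creep '[{"linear":[-3,1,-0.5],"rot":[0,0,0],"gripper":1},{"linear":[-6,1,-0.5],"rot":[0,0,0],"gripper":1},{"linear":[-9,1,-0.5],"rot":[0,0,0],"gripper":1},{"linear":[-11,1,-0.5],"rot":[0,0,0],"gripper":1},{"linear":[-12,1,-0.5],"rot":[0,0,0],"gripper":1}]' 120
python3 -c "
from h import *
c=camera('scene'); crop(c,'pics/s5.png',220,220,345,325,6)
c=camera('top'); crop(c,'pics/t6.png',285,125,385,200,8)
np.save('t6.npy',c,allow_pickle=True)
"; python3 cl.py -54 0 25
```

```text
time: 6.75
tool_pos: [0.5046, -0.0515, 0.0253]
orientation: [-0.004, 0.143, 0.99, -0.004]
contact_force: [-1.7, 0.7, -1.8]
width: 0.31
lin [ 6.3 -0.1  0.4] rot [-0.008 -0.007  0.004] clampTCP [-47.7   0.1  25.4] wrld [499. -50.]
```

View pics/s5.png

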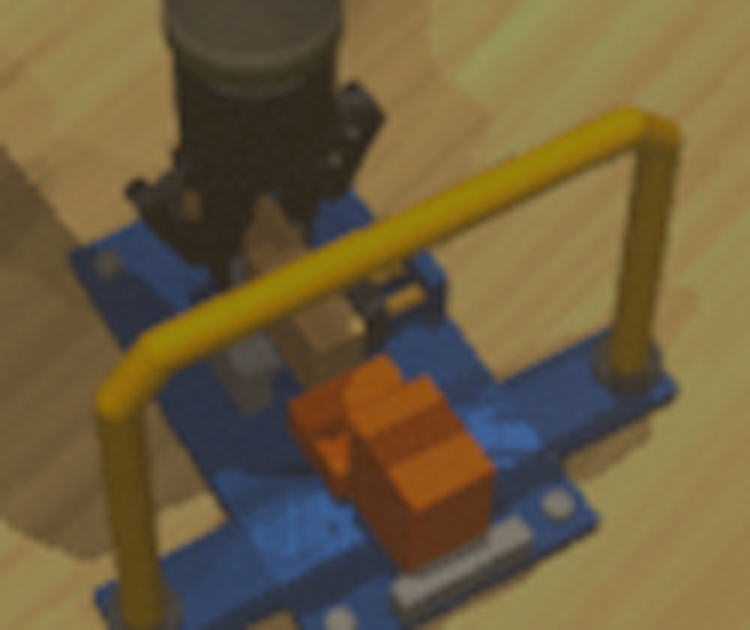

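View pics/t6.png

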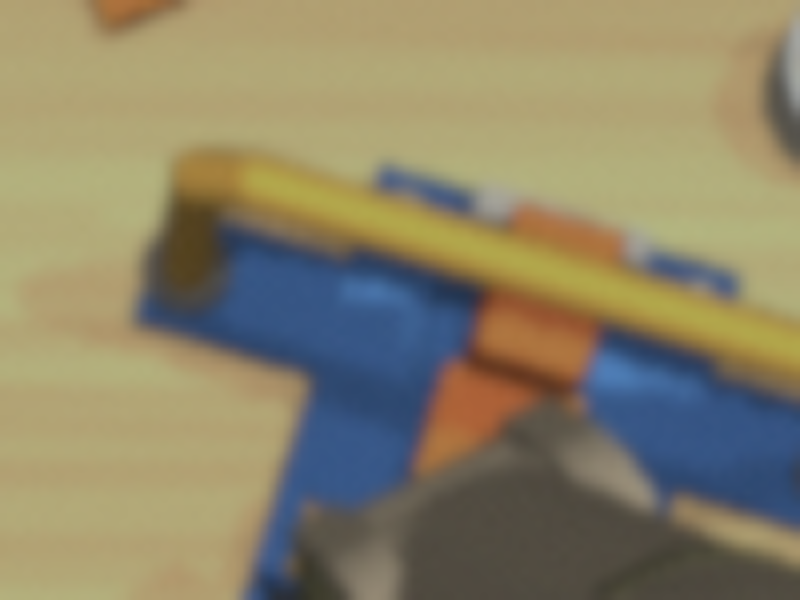

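The scene view shows the packing block out at the stop (crop 430,460), with the jaw behind it. The force is near zero, so the block is free. I back the knocker out.

```bash
python3 -m creep '[{"linear":[15,0,0],"rot":[0,0,0],"gripper":1},{"linear":[30,0,0],"rot":[0,0,0],"gripper":1},{"linear":[48,0,-1],"rot":[0,0,0],"gripper":1},{"linear":[65,0,-2],"rot":[0,0,0],"gripper":1},{"linear":[66,0,-2],"rot":[0,0,0],"gripper":1}]' 90
python3 cl.py -114 0 27
python3 -m creep '[{"linear":[0,0,0],"rot":[0,0,0],"gripper":1},{"linear":[0,0,-30],"rot":[0,0,0],"gripper":1},{"linear":[0,0,-65],"rot":[0,0,0],"gripper":1},{"linear":[0,0,-95],"rot":[0,0,0],"gripper":1},{"linear":[0,0,-95],"rot":[0,0,0],"gripper":1}]'
python3 go.py 443 362 122 13.8 0
```

```text
time: 7.27
tool_pos: [0.4383, -0.0321, 0.0282]
orientation: [-0.005, 0.142, 0.99, -0.004]
contact_force: [-1.9, 0.2, -1.8]
width: 0.312
lin [-2.8  0.4  1.1] rot [-0.009 -0.01   0.006] clampTCP [-116.8   -0.4   28.2] wrld [441. -32.]
time: 7.68
tool_pos: [0.4424, -0.0317, 0.1276]
orientation: [-0.002, 0.143, 0.99, -0.003]
contact_force: [0.0, -0.3, -1.2]
width: 0.311
lin [110.8 377.8   3.3] rot [-0.006 -0.004 -0.528] tcp [442.4 -31.7 127.6]
```

```bash
python3 -m creep '[{"linear":[11,37,0],"rot":[0,0,-0.1],"gripper":1},{"linear":[22,75,0],"rot":[0,0,-0.2],"gripper":1},{"linear":[33,113,0],"rot":[0,0,-0.3],"gripper":1},{"linear":[44,151,0],"rot":[0,0,-0.4],"gripper":1},{"linear":[55,188,0],"rot":[0,0,-0.5],"gripper":1}]'
python3 -m creep '[{"linear":[0,0,0],"rot":[0,0,0],"gripper":1}]'
python3 go.py 443 362 122 13.8 0
```

```text
time: 8.1
tool_pos: [0.4436, 0.1663, 0.1264]
orientation: [-0.002, -0.108, 0.994, -0.002]
contact_force: [1.3, 0.3, -1.8]
width: 0.321
time: 8.18
tool_pos: [0.4449, 0.1749, 0.1268]
orientation: [0.0, -0.115, 0.993, 0.001]
contact_force: [0.7, 1.4, -0.6]
width: 0.312
lin [-40.7 182.6   5.2] rot [ 0.002  0.001 -0.011] tcp [444.9 174.9 126.8]
```

```bash
python3 -m creep '[{"linear":[-8,36,0],"rot":[0,0,-0.01],"gripper":1},{"linear":[-16,72,0],"rot":[0,0,-0.01],"gripper":1},{"linear":[-24,108,0],"rot":[0,0,-0.01],"gripper":1},{"linear":[-32,144,0],"rot":[0,0,-0.01],"gripper":1},{"linear":[-40,178,0],"rot":[0,0,-0.01],"gripper":1}]'
python3 -m creep '[{"linear":[0,0,0],"rot":[0,0,0],"gripper":1},{"linear":[0,0,0],"rot":[0,0,0],"gripper":1}]'
python3 -c "
from h import *
c=camera('wrist'); cv2.imwrite('pics/w3.png',c['img'][:,:,::-1])"
python3 go.py 443 362 15.5 13.8 0
```

```text
time: 8.6
tool_pos: [0.4437, 0.3595, 0.1268]
orientation: [0.001, -0.119, 0.993, 0.001]
contact_force: [0.7, 0.1, -1.9]
width: 0.314
time: 8.77
tool_pos: [0.4436, 0.3622, 0.1263]
orientation: [0.001, -0.121, 0.993, 0.002]
contact_force: [-0.4, -0.5, -1.9]
width: 0.314
lin [  0.3   2.1 110.6] rot [ 0.002  0.001 -0.001] tcp [443.8 359.8 126.1]
```

View pics/w3.png

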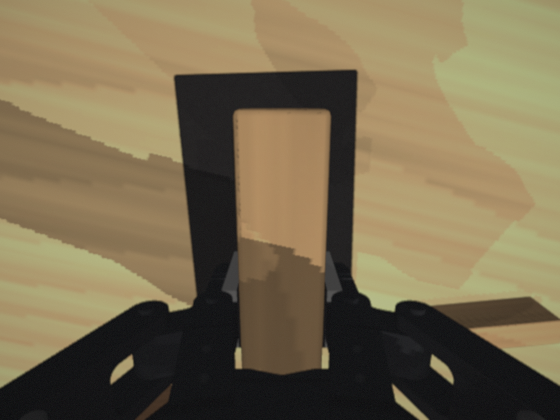

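The wrist view shows the knocker unslipped in the grip (its end at v=110, as before) and over the mat. I lower it.

```bash
python3 -m creep '[{"linear":[0,1,35],"rot":[0,0,0],"gripper":1},{"linear":[0,1,70],"rot":[0,0,0],"gripper":1},{"linear":[0,1,95],"rot":[0,0,0],"gripper":1},{"linear":[0,1,103],"rot":[0,0,0],"gripper":1},{"linear":[0,1,103],"rot":[0,0,0],"gripper":1}]'
python3 go.py 443 362 14.5 13.8 0
```

```text
time: 9.23
tool_pos: [0.4432, 0.3588, 0.0213]
orientation: [-0.001, -0.119, 0.993, -0.0]
contact_force: [0.3, -0.3, -1.1]
width: 0.314
lin [-0.6  3.2  6.8] rot [-0.    -0.002 -0.002] tcp [443.2 358.8  21.3]
```

```bash
python3 -m creep '[{"linear":[0,2,3],"rot":[0,0,0],"gripper":1},{"linear":[0,2,6],"rot":[0,0,0],"gripper":1},{"linear":[0,2,7],"rot":[0,0,0],"gripper":1},{"linear":[0,2,7],"rot":[0,0,0],"gripper":1}]'
python3 -m creep '[{"linear":[0,0,0],"rot":[0,0,0],"gripper":0},{"linear":[0,0,0],"rot":[0,0,0],"gripper":0},{"linear":[0,0,0],"rot":[0,0,0],"gripper":0},{"linear":[0,0,0],"rot":[0,0,0],"gripper":0},{"linear":[0,0,0],"rot":[0,0,0],"gripper":0}]'
python3 -m creep '[{"linear":[0,0,-15],"rot":[0,0,0],"gripper":0},{"linear":[0,0,-40],"rot":[0,0,0],"gripper":0},{"linear":[0,0,-80],"rot":[0,0,0],"gripper":0},{"linear":[0,0,-120],"rot":[0,0,0],"gripper":0},{"linear":[0,0,-150],"rot":[0,0,0],"gripper":0}]'
python3 -m creep '[{"linear":[0,0,-10],"rot":[0,0,0],"gripper":0}]'
python3 -c "
from h import *
c=camera('top'); cv2.imwrite('pics/t7.png',c['img'][:,:,::-1]); np.save('t7.npy',c,allow_pickle=True);crop(c,'pics/t7b.png',285,125,385,215,8)
c=camera('scene'); cv2.imwrite('pics/s7.png',c['img'][:,:,::-1]); crop(c,'pics/s7b.png',220,220,345,325,6);np.save('s7.npy',c,allow_pickle=True)"
python3 cl.py -60 0 170 0
```

```text
time: 9.57
tool_pos: [0.4432, 0.3609, 0.0151]
orientation: [-0.001, -0.119, 0.993, 0.0]
contact_force: [-1.1, -0.2, -1.1]
width: 0.309
time: 9.98
tool_pos: [0.4433, 0.3609, 0.0153]
orientation: [-0.0, -0.119, 0.993, 0.0]
contact_force: [0.1, -0.2, -0.1]
width: 0.99
time: 10.4
tool_pos: [0.4434, 0.3613, 0.1681]
orientation: [0.0, -0.119, 0.993, 0.001]
contact_force: [0.2, 0.7, 0.1]
width: 0.997
time: 10.48
tool_pos: [0.4443, 0.3624, 0.1822]
orientation: [0.002, -0.119, 0.993, 0.002]
contact_force: [0.3, 0.3, 0.2]
width: 1.0
lin [  49.5 -409.9    9.1] rot [0.004 0.003 0.529] clampTCP [-224.3  378.7  180.5] wrld [493. -48.]
```

View pics/t7.png

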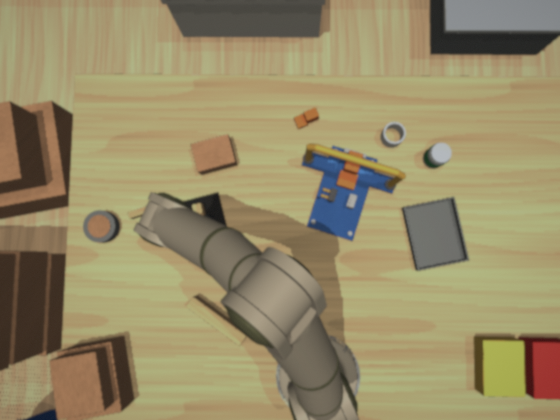

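View pics/t7b.png

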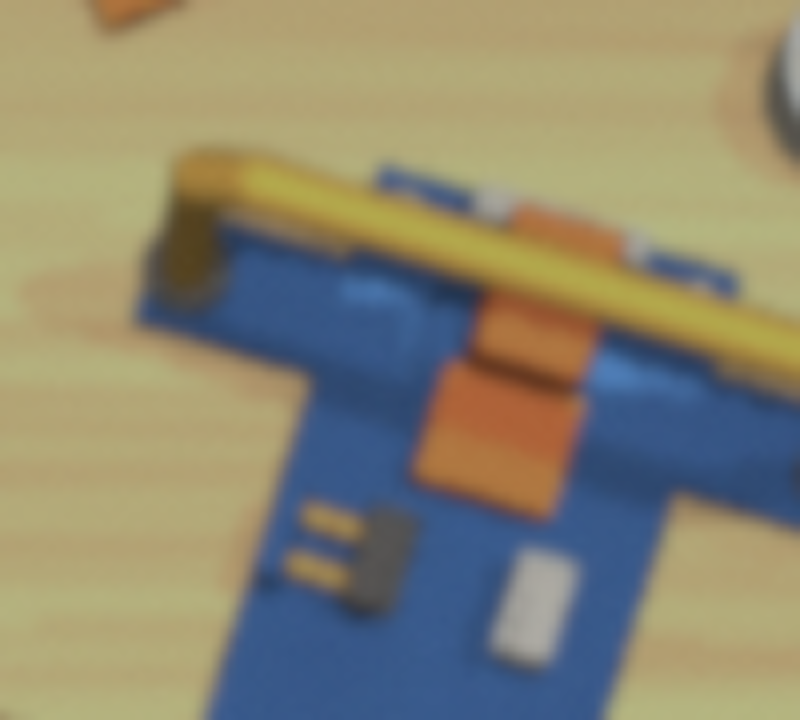

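View pics/s7b.png

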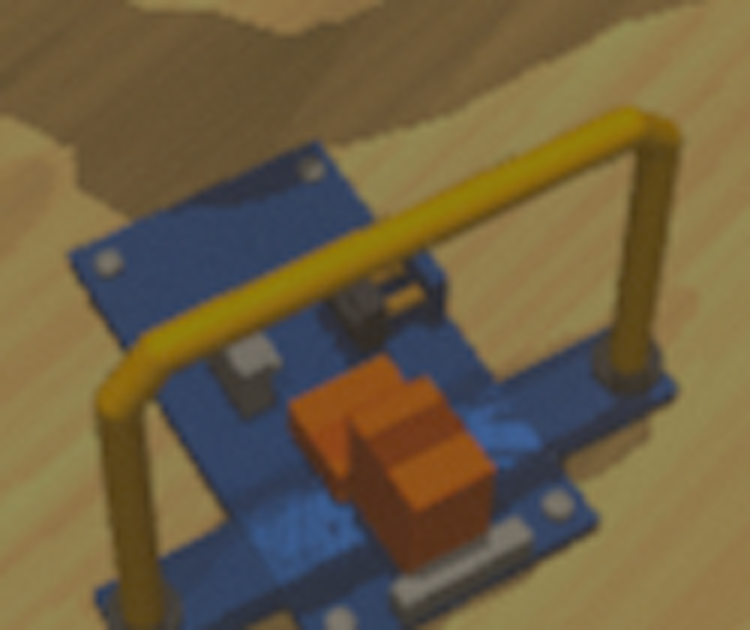

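```bash
python3 - <<'E'
from h import *
c=np.load("t7.npy",allow_pickle=True).item()
a=np.radians(-16.7); T=np.array([550.3,-65.2])
def cl(w): d=w[:2]*1000-T; return np.round([np.cos(a)*d[0]+np.sin(a)*d[1],-np.sin(a)*d[0]+np.cos(a)*d[1]],1)
P=lambda x,y:(285+(x+.5)/8-.5,125+(y+.5)/8-.5)
for xy in [(472,353),(584,388),(512,205),(625,235)]: print("head",cl(onz(c,*P(*xy),.082)))
for xy in [(415,483),(550,520)]: print("tongue",cl(onz(c,*P(*xy),.036)))
E
```

```text
head [79.2 20.2]
head [ 79.  -23.8]
head [137.7  22.3]
head [139.4 -21.6]
tongue [32.8 24.5]
tongue [ 34.6 -29.4]
```

```bash
python3 cl.py -10 -1 185 42; python3 cl.py 26 -1 140 42
```

```text
lin [   6.8 -435.9   -5.8] rot [ 0.198 -0.712  0.504] clampTCP [-224.3  378.7  180.5] wrld [540. -63.]
lin [ -24.1 -454.3   39.3] rot [ 0.198 -0.712  0.504] clampTCP [-224.3  378.7  180.5] wrld [575. -74.]
```

```bash
python3 -m creep '[{"linear":[0.5,-38,-2],"rot":[0.022,-0.078,0.055],"gripper":0},{"linear":[1,-76,-6],"rot":[0.044,-0.157,0.111],"gripper":0},{"linear":[2,-114,-8],"rot":[0.065,-0.235,0.166],"gripper":0},{"linear":[2,-152,-8],"rot":[0.087,-0.313,0.222],"gripper":0},{"linear":[3,-190,-8],"rot":[0.109,-0.39,0.277],"gripper":0}]'
python3 -m creep '[{"linear":[0,0,0],"rot":[0,0,0],"gripper":0},{"linear":[0,0,0],"rot":[0,0,0],"gripper":0}]'
python3 cl.py -10 -1 185 42
```

```text
time: 11.0
tool_pos: [0.4835, 0.186, 0.1868]
orientation: [0.187, 0.013, 0.982, -0.029]
contact_force: [0.9, -0.5, 0.1]
width: 1.004
time: 11.17
tool_pos: [0.4819, 0.1845, 0.1855]
orientation: [0.186, 0.013, 0.982, -0.03]
contact_force: [0.2, 0.7, -0.5]
width: 1.001
lin [ -57.8 -245.    37.8] rot [ 0.088 -0.349  0.246] clampTCP [-137.3  219.5  185.5] wrld [540. -63.]
```

```bash
python3 -m creep '[{"linear":[-9,-37,6],"rot":[0.022,-0.085,0.06],"gripper":0},{"linear":[-18,-74,12],"rot":[0.044,-0.17,0.12],"gripper":0},{"linear":[-27,-111,18],"rot":[0.066,-0.255,0.18],"gripper":0},{"linear":[-36,-148,24],"rot":[0.088,-0.349,0.246],"gripper":0},{"linear":[-45,-185,30],"rot":[0.088,-0.349,0.246],"gripper":0}]'
python3 -m creep '[{"linear":[0,0,0],"rot":[0,0,0],"gripper":0},{"linear":[0,0,0],"rot":[0,0,0],"gripper":0}]'
python3 cl.py -10 -1 185 42
```

```text
time: 11.58
tool_pos: [0.504, 0.0994, 0.1833]
orientation: [0.276, 0.079, 0.956, -0.061]
contact_force: [0.2, -1.6, -0.1]
width: 1.001
time: 11.75
tool_pos: [0.5038, 0.1, 0.182]
orientation: [0.275, 0.078, 0.956, -0.061]
contact_force: [-0.3, -0.0, -0.1]
width: 0.999
lin [ -51.2 -153.5   42.5] rot [ 0.005 -0.163  0.13 ] clampTCP [-92.  144.8 182. ] wrld [540. -63.]
```

```bash
python3 -m creep '[{"linear":[-10,-31,8],"rot":[0.001,-0.033,0.026],"gripper":0},{"linear":[-20,-62,17],"rot":[0.002,-0.065,0.052],"gripper":0},{"linear":[-30,-92,25],"rot":[0.003,-0.098,0.078],"gripper":0},{"linear":[-41,-123,34],"rot":[0.004,-0.13,0.104],"gripper":0},{"linear":[-51,-153,42],"rot":[0.005,-0.163,0.13],"gripper":0}]'
python3 -m creep '[{"linear":[0,0,0],"rot":[0,0,0],"gripper":0},{"linear":[0,0,0],"rot":[0,0,0],"gripper":0}]'
python3 cl.py -10 -1 185 42; python3 -c "
from h import *
print(np.round(status.read_state()['joint_pos'],2))"
```

```text
time: 12.17
tool_pos: [0.5313, -0.0166, 0.1778]
orientation: [0.33, 0.116, 0.935, -0.058]
contact_force: [0.9, -0.4, 0.1]
width: 1.0
time: 12.33
tool_pos: [0.5316, -0.0178, 0.177]
orientation: [0.329, 0.118, 0.935, -0.058]
contact_force: [0.3, 0.3, -0.2]
width: 1.0
lin [-20.  -41.9   7.6] rot [-0.004 -0.052  0.043] clampTCP [-31.5  40.  177. ] wrld [540. -63.]
[-0.04  0.45 -0.35  2.55  2.22  0.67 -1.17]
```

```bash
python3 cl.py 20 -1 150 42; python3 -m creep '[{"linear":[-14,-14,6],"rot":[0,-0.017,0.014],"gripper":0},{"linear":[-28,-28,12],"rot":[0,-0.035,0.028],"gripper":0},{"linear":[-42,-42,18],"rot":[-0.004,-0.052,0.043],"gripper":0},{"linear":[-42,-42,26],"rot":[-0.004,-0.052,0.043],"gripper":0},{"linear":[-42,-42,30],"rot":[-0.004,-0.052,0.043],"gripper":0}]'
python3 -m creep '[{"linear":[0,0,0],"rot":[0,0,0],"gripper":0},{"linear":[0,0,0],"rot":[0,0,0],"gripper":0}]'
python3 cl.py 26 -1 140 42; python3 -c "
from h import *
print(np.round(status.read_state()['joint_pos'],2))"
```

```text
lin [-21.3 -41.7  53.6] rot [-0.004 -0.052  0.043] clampTCP [-31.5  40.  177. ] wrld [569. -72.]
time: 12.75
tool_pos: [0.5716, -0.0705, 0.1813]
orientation: [0.354, 0.135, 0.924, -0.053]
contact_force: [0.1, 1.0, 0.2]
width: 1.004
time: 12.92
tool_pos: [0.5718, -0.0682, 0.1807]
orientation: [0.354, 0.133, 0.924, -0.052]
contact_force: [-0.2, 0.4, -0.1]
width: 1.0
lin [23.8 -4.3 33.3] rot [ 0.002 -0.002  0.005] clampTCP [ 21.5   3.3 180.7] wrld [575. -74.]
[ 0.11  0.48 -0.34  2.51  2.39  0.67 -1.21]
```

```bash
python3 -m creep '[{"linear":[12,-4,8],"rot":[0,0,0.005],"gripper":0},{"linear":[24,-4,16],"rot":[0,0,0.005],"gripper":0},{"linear":[24,-4,26],"rot":[0,0,0.005],"gripper":0},{"linear":[24,-4,33],"rot":[0,0,0.005],"gripper":0}]'
python3 -m creep '[{"linear":[0,0,0],"rot":[0,0,0],"gripper":0},{"linear":[0,0,0],"rot":[0,0,0],"gripper":0}]'
python3 -c "
from h import *
c=camera('wrist'); cv2.imwrite('pics/w4.png',c['img'][:,:,::-1]); np.save('w4.npy',c,allow_pickle=True)
print(np.round(proj(c,[.55,-.065,.012])))
c=camera('scene'); crop(c,'pics/s8.png',200,180,350,300,5)"
python3 cl.py 112 -1 43 42
```

```text
time: 13.25
tool_pos: [0.575, -0.0722, 0.139]
orientation: [0.353, 0.134, 0.925, -0.051]
contact_force: [-0.3, 0.0, -0.0]
width: 1.001
time: 13.42
tool_pos: [0.5756, -0.0718, 0.1388]
orientation: [0.353, 0.134, 0.925, -0.051]
contact_force: [0.2, -0.2, 0.0]
width: 1.002
[278.  41.]
lin [ 1.000e-01 -2.000e+00  1.293e+02] rot [ 0.003 -0.003  0.003] clampTCP [ 25.8   0.6 139.5] wrld [657. -98.]
```

View pics/w4.png

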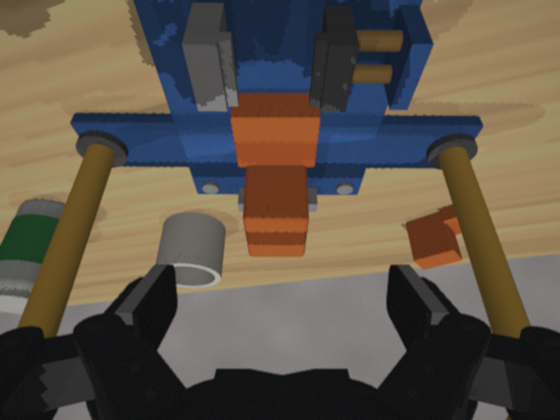

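View pics/s8.png

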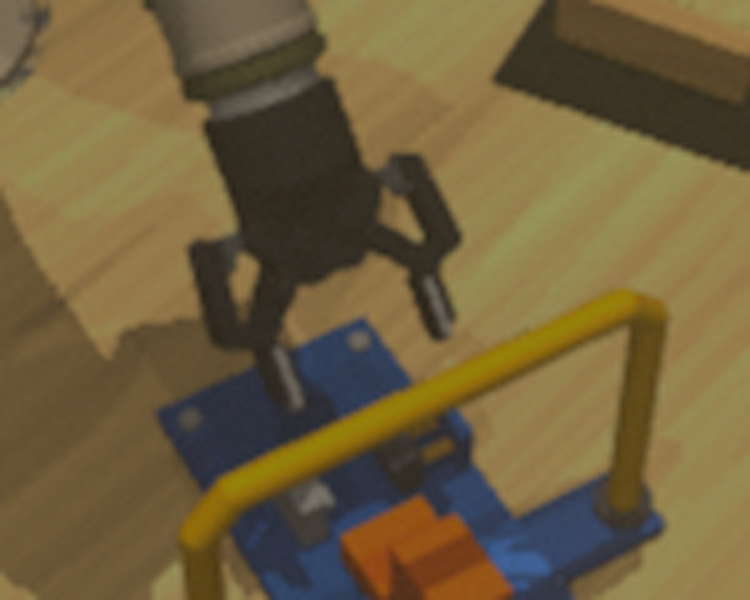

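```bash
python3 -m creep '[{"linear":[0,-2,20],"rot":[0,0,0.003],"gripper":0},{"linear":[0,-2,45],"rot":[0,0,0.003],"gripper":0},{"linear":[0,-2,70],"rot":[0,0,0.003],"gripper":0},{"linear":[0,-2,90],"rot":[0,0,0.003],"gripper":0},{"linear":[0,-2,100],"rot":[0,0,0.003],"gripper":0}]'
python3 -m creep '[{"linear":[0,0,0],"rot":[0,0,0],"gripper":0},{"linear":[0,0,0],"rot":[0,0,0],"gripper":0}]'
python3 cl.py 112 -1 43 42
python3 -c "
from h import *
c=camera('wrist'); cv2.imwrite('pics/w5.png',c['img'][:,:,::-1])
c=camera('scene'); crop(c,'pics/s9.png',200,180,350,300,5)"
```

```text
time: 13.93
tool_pos: [0.6399, -0.0936, 0.064]
orientation: [0.354, 0.136, 0.924, -0.051]
contact_force: [-0.5, 0.1, 0.4]
width: 1.001
time: 14.1
tool_pos: [0.6397, -0.0937, 0.0642]
orientation: [0.353, 0.136, 0.924, -0.051]
contact_force: [-0.0, 0.5, 1.1]
width: 0.999
lin [ 0.6  0.6 27.9] rot [ 0.002 -0.003 -0.001] clampTCP [93.8 -1.6 64.2] wrld [657. -98.]
```

View pics/w5.png

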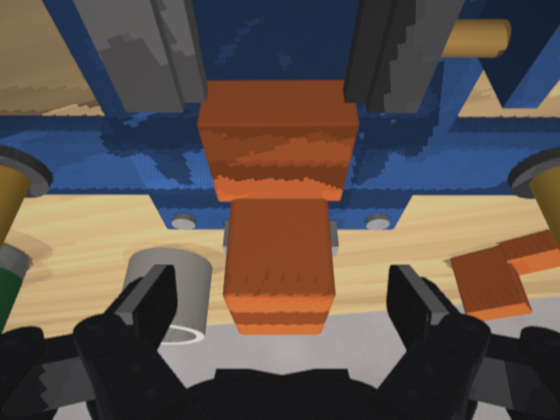

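View pics/s9.png

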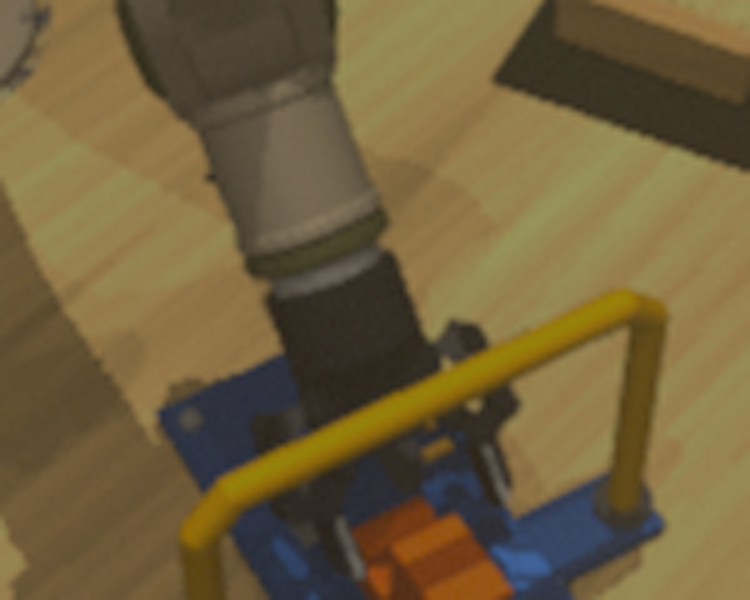

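The view is centred: head at u≈280, fingers' middle at 282. I move in the last 28 mm and grip.

```bash
python3 -m creep '[{"linear":[0.5,0.5,10],"rot":[0,0,0],"gripper":0},{"linear":[0.5,0.5,20],"rot":[0,0,0],"gripper":0},{"linear":[0.5,0.5,27],"rot":[0,0,0],"gripper":0},{"linear":[0.5,0.5,28],"rot":[0,0,0],"gripper":0},{"linear":[0.5,0.5,28],"rot":[0,0,0],"gripper":0}]'
python3 -m creep '[{"linear":[0,0,0],"rot":[0,0,0],"gripper":1},{"linear":[0,0,0],"rot":[0,0,0],"gripper":1},{"linear":[0,0,0],"rot":[0,0,0],"gripper":1},{"linear":[0,0,0],"rot":[0,0,0],"gripper":1},{"linear":[0,0,0],"rot":[0,0,0],"gripper":1}]' 80
python3 cl.py 112 -1 43 42
python3 -c "
from h import *
c=camera('wrist'); cv2.imwrite('pics/w6.png',c['img'][:,:,::-1])"
```

```text
time: 14.62
tool_pos: [0.6571, -0.0982, 0.043]
orientation: [0.353, 0.136, 0.924, -0.051]
contact_force: [0.1, 0.2, 0.1]
width: 0.998
time: 15.03
tool_pos: [0.6569, -0.0984, 0.0434]
orientation: [0.353, 0.136, 0.924, -0.051]
contact_force: [-1.8, -0.1, 2.9]
width: 0.502
lin [0.  0.2 0.5] rot [ 0.002 -0.003 -0.001] clampTCP [111.7  -1.2  43.4] wrld [657. -98.]
```

View pics/w6.png

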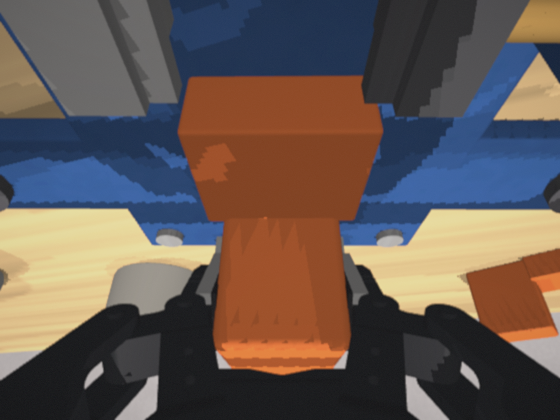

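```bash
python3 -m creep '[{"linear":[-5.2,0,-8.8],"rot":[0,0,0],"gripper":1},{"linear":[-10.4,0,-17.5],"rot":[0,0,0],"gripper":1},{"linear":[-15.6,0,-26.3],"rot":[0,0,0],"gripper":1},{"linear":[-20.8,0,-35],"rot":[0,0,0],"gripper":1},{"linear":[-23.4,0,-41],"rot":[0,0,0],"gripper":1}]' 100
python3 -m creep '[{"linear":[0,0,0],"rot":[0,0,0],"gripper":1},{"linear":[0,0,0],"rot":[0,0,0],"gripper":1}]'
python3 -c "
from h import *
c=camera('wrist'); cv2.imwrite('pics/w7.png',c['img'][:,:,::-1])
c=camera('scene'); crop(c,'pics/s10.png',200,180,350,300,5)"
python3 cl.py 0 0 95 42
```

```text
time: 15.5
tool_pos: [0.6474, -0.0955, 0.0915]
orientation: [0.354, 0.136, 0.924, -0.051]
contact_force: [-0.7, 0.7, -3.4]
width: 0.504
time: 15.67
tool_pos: [0.6476, -0.0954, 0.0927]
orientation: [0.355, 0.136, 0.924, -0.051]
contact_force: [-0.3, -0.2, -2.6]
width: 0.501
lin [ 73.4   1.1 -70.6] rot [ 0.002 -0.001 -0.001] clampTCP [101.8  -1.1  91.6] wrld [550. -65.]
```

View pics/w7.png

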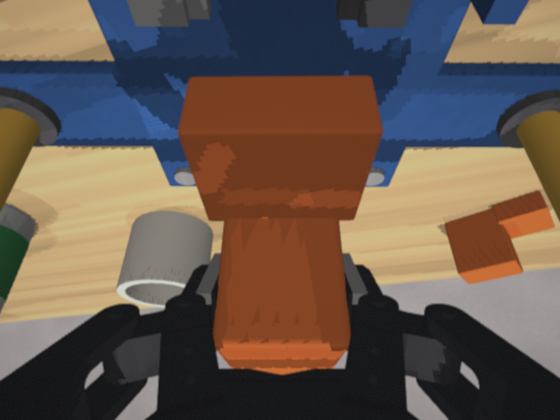

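View pics/s10.png

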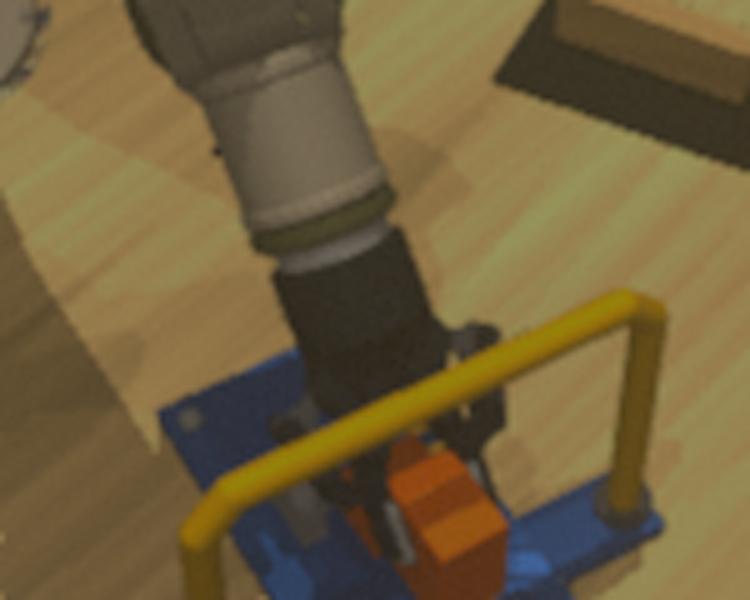

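```bash
python3 -m creep '[{"linear":[12,0,-14],"rot":[0,0,0],"gripper":1},{"linear":[25,0,-29],"rot":[0,0,0],"gripper":1},{"linear":[38,0,-45],"rot":[0,0,0],"gripper":1},{"linear":[50,0,-61],"rot":[0,0,0],"gripper":1},{"linear":[60,0,-73],"rot":[0,0,0],"gripper":1}]'
python3 -m creep '[{"linear":[0,0,0],"rot":[0,0,0],"gripper":1},{"linear":[0,0,0],"rot":[0,0,0],"gripper":1}]'
python3 -c "
from h import *
print(np.round(status.read_state()['joint_pos'],2))
c=camera('scene'); crop(c,'pics/s11.png',200,180,350,300,5)"
python3 cl.py 0 0 105 42;python3 go.py 484 -367 130 -35 42
```

```text
time: 16.18
tool_pos: [0.5669, -0.0672, 0.099]
orientation: [0.353, 0.13, 0.925, -0.051]
contact_force: [-0.7, 1.3, -4.4]
width: 0.506
time: 16.35
tool_pos: [0.5661, -0.0667, 0.0979]
orientation: [0.352, 0.131, 0.925, -0.051]
contact_force: [0.3, 0.5, -3.1]
width: 0.504
[ 0.27  0.75 -0.62  2.56  2.39  1.02 -1.19]
lin [  7.5  -2.5 -16. ] rot [ 0.005 -0.004  0.008] clampTCP [16.2  2.7 98. ] wrld [550. -65.]
lin [ -24.  -310.9  -20.8] rot [ 0.218 -0.004  0.246] tcp [566.6 -67.3  98. ]
```

View pics/s11.png

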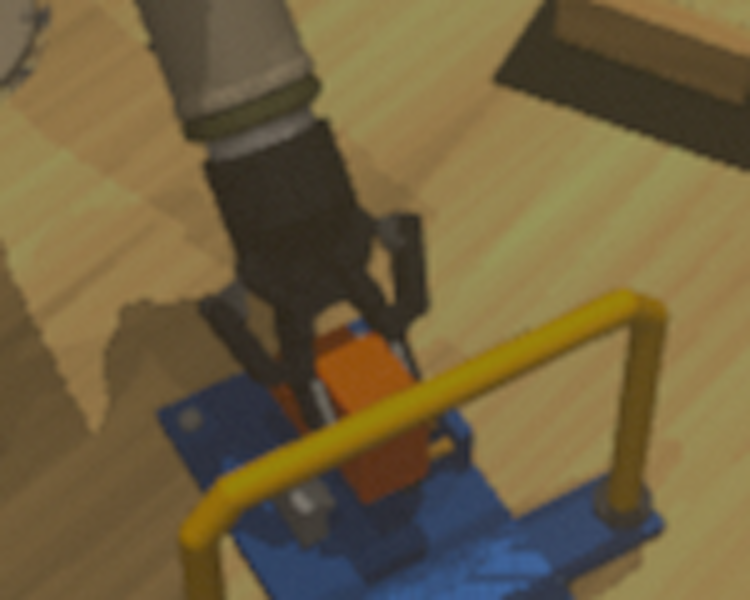

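```bash
python3 go.py 550 -140 130 -23.5 42; python3 go.py 529 -203 135 -30 42
```

```text
lin [-24.4 -74.5 -20.9] rot [ 0.084 -0.004  0.096] tcp [566.6 -67.3  98. ]
lin [ -25.7 -140.9  -26.3] rot [ 0.16  -0.004  0.181] tcp [566.6 -67.3  98. ]
```

```bash
python3 -m creep '[{"linear":[-10,-4,-11],"rot":[0,0,0],"gripper":1},{"linear":[-20,-25,-21],"rot":[0.028,0,0.032],"gripper":1},{"linear":[-24,-55,-21],"rot":[0.063,0,0.07],"gripper":1},{"linear":[-25,-85,-22],"rot":[0.097,0,0.11],"gripper":1},{"linear":[-25.5,-115,-24],"rot":[0.13,0,0.147],"gripper":1}]'
python3 -m creep '[{"linear":[0,0,0],"rot":[0,0,0],"gripper":1},{"linear":[0,0,0],"rot":[0,0,0],"gripper":1}]'
python3 -c "
from h import *
print(np.round(status.read_state()['joint_pos'],2))"
python3 go.py 529 -203 135 -30 42;python3 go.py 500 -300 135 -40 42
```

```text
time: 16.82
tool_pos: [0.5379, -0.1802, 0.1337]
orientation: [0.347, 0.223, 0.907, -0.085]
contact_force: [0.9, -0.3, -3.2]
width: 0.502
time: 16.98
tool_pos: [0.5376, -0.1824, 0.1339]
orientation: [0.347, 0.224, 0.907, -0.086]
contact_force: [-0.2, 0.4, -2.4]
width: 0.51
[ 0.47  0.64 -0.58  2.55  2.37  0.9  -1.17]
lin [ -2.2 -22.3   0.5] rot [ 0.025 -0.002  0.029] tcp [ 537.6 -182.4  133.9]
lin [ -16.7 -121.6   13.7] rot [ 0.141 -0.001  0.159] tcp [ 537.6 -182.4  133.9]
```

```bash
python3 -m creep '[{"linear":[-3,-26,1],"rot":[0.03,0,0.034],"gripper":1},{"linear":[-6,-52,2],"rot":[0.06,0,0.068],"gripper":1},{"linear":[-9,-78,5],"rot":[0.09,0,0.1],"gripper":1},{"linear":[-13,-100,9],"rot":[0.118,0,0.133],"gripper":1},{"linear":[-16.7,-121.6,13.7],"rot":[0.141,0,0.159],"gripper":1}]'
python3 -m creep '[{"linear":[0,0,0],"rot":[0,0,0],"gripper":1},{"linear":[0,0,0],"rot":[0,0,0],"gripper":1}]'
python3 -c "
from h import *
print(np.round(status.read_state()['joint_pos'],2))
c=camera('top');crop(c,'pics/t8.png',300,110,500,290,4);np.save('t8.npy',c,allow_pickle=True)
c=camera('scene'); crop(c,'pics/s12.png',80,200,340,400,3);np.save('s12.npy',c,allow_pickle=True)
c=camera('wrist'); cv2.imwrite('pics/w8.png',c['img'][:,:,::-1])"
python3 go.py 502 -368 100 -45 42
```

```text
time: 17.4
tool_pos: [0.5004, -0.3002, 0.135]
orientation: [0.336, 0.319, 0.878, -0.122]
contact_force: [0.7, 0.1, -3.6]
width: 0.505
time: 17.57
tool_pos: [0.5009, -0.3004, 0.1349]
orientation: [0.336, 0.319, 0.877, -0.122]
contact_force: [0.6, 0.2, -2.6]
width: 0.5
[ 0.65  0.63 -0.52  2.52  2.4   0.85 -1.18]
lin [-10.1 -52.6  55.9] rot [ 0.061 -0.002  0.066] tcp [ 501.2 -298.9  134.9]
```

View pics/t8.png

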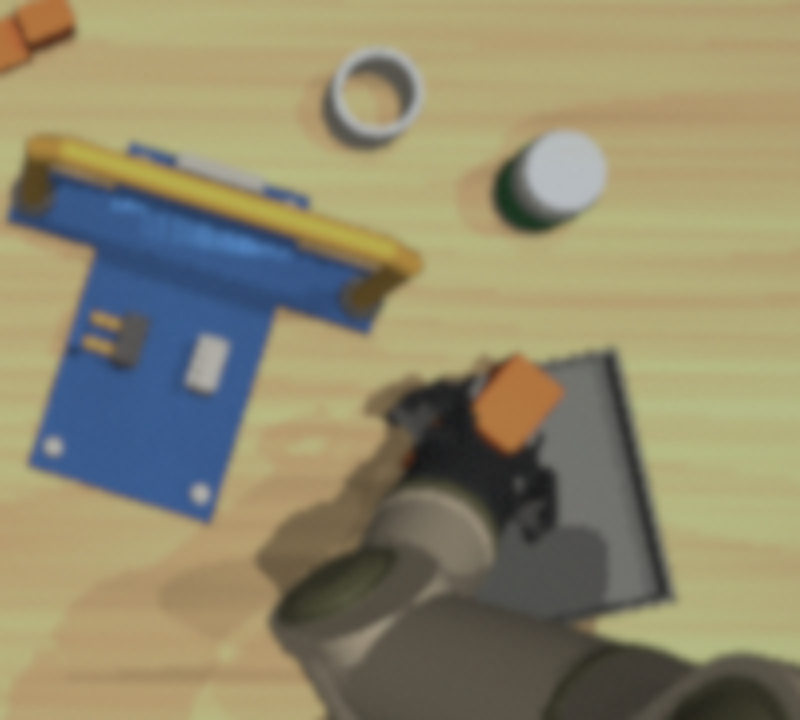

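View pics/s12.png

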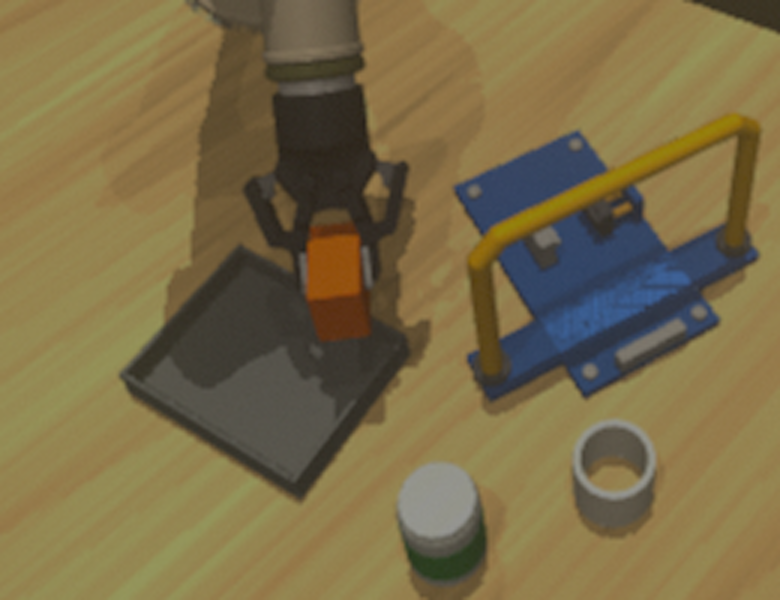

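View pics/w8.png

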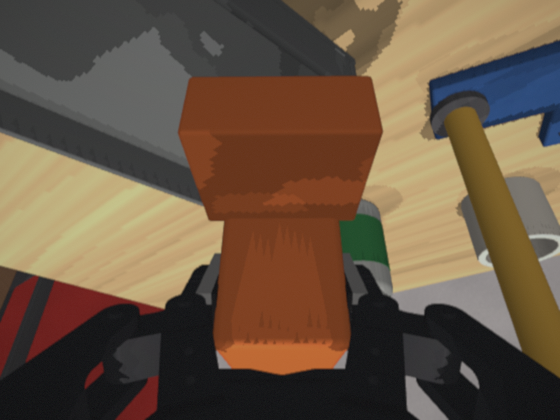

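```bash
python3 go.py 496 -370 110 -45 42; python3 -m creep '[{"linear":[-3,-14,10],"rot":[0.012,0,0.014],"gripper":1},{"linear":[-6,-28,20],"rot":[0.024,0,0.028],"gripper":1},{"linear":[-8,-42,30],"rot":[0.036,0,0.042],"gripper":1},{"linear":[-10,-56,40],"rot":[0.05,0,0.055],"gripper":1},{"linear":[-10,-56,44],"rot":[0.061,0,0.066],"gripper":1}]'
python3 -m creep '[{"linear":[0,0,0],"rot":[0,0,0],"gripper":1},{"linear":[0,0,0],"rot":[0,0,0],"gripper":1}]'
python3 go.py 496 -370 45 -45 42
python3 -c "
from h import *
print(np.round(status.read_state()['joint_pos'],2))"
```

```text
lin [-14.3 -58.   46.3] rot [ 0.061 -0.002  0.066] tcp [ 501.2 -298.9  134.9]
time: 18.13
tool_pos: [0.4924, -0.3678, 0.1079]
orientation: [0.33, 0.359, 0.862, -0.138]
contact_force: [-1.2, -0.4, -3.8]
width: 0.502
time: 18.3
tool_pos: [0.4927, -0.3671, 0.1075]
orientation: [0.329, 0.358, 0.863, -0.138]
contact_force: [-0.6, 0.2, -3.2]
width: 0.504
lin [38.5  0.4 49.5] rot [-0.003 -0.003 -0.001] tcp [ 492.7 -367.1  107.5]
[ 0.74  0.69 -0.47  2.46  2.45  0.85 -1.18]
```

```bash
python3 -m creep '[{"linear":[8,0,10],"rot":[0,0,0],"gripper":1},{"linear":[17,0,22],"rot":[0,0,0],"gripper":1},{"linear":[26,0,34],"rot":[0,0,0],"gripper":1},{"linear":[34,0,44],"rot":[0,0,0],"gripper":1},{"linear":[38,0,49],"rot":[-0.003,-0.003,0],"gripper":1}]'
python3 -m creep '[{"linear":[0,0,0],"rot":[0,0,0],"gripper":1},{"linear":[0,0,0],"rot":[0,0,0],"gripper":1}]'
python3 go.py 496 -370 37 -45 42
python3 -c "
from h import *
c=camera('top');crop(c,'pics/t9.png',370,160,490,290,5)
c=camera('scene'); crop(c,'pics/s13.png',110,260,240,370,6)
c=camera('wrist'); cv2.imwrite('pics/w9.png',c['img'][:,:,::-1])"
python3 go.py 496 -370 37 -45 42
```

```text
time: 18.72
tool_pos: [0.4964, -0.3691, 0.0446]
orientation: [0.331, 0.357, 0.863, -0.136]
contact_force: [-0.4, 0.1, -2.6]
width: 0.503
time: 18.88
tool_pos: [0.4965, -0.3683, 0.0444]
orientation: [0.331, 0.357, 0.863, -0.136]
contact_force: [-0.9, -0.3, -2.6]
width: 0.503
lin [ 4.3 -1.5  6.1] rot [ 0.003 -0.002  0.001] tcp [ 496.5 -368.3   44.4]
lin [ 5.5 -1.2  6.5] rot [0.002 0.    0.   ] tcp [ 496.6 -369.    45.5]
```

View pics/t9.png

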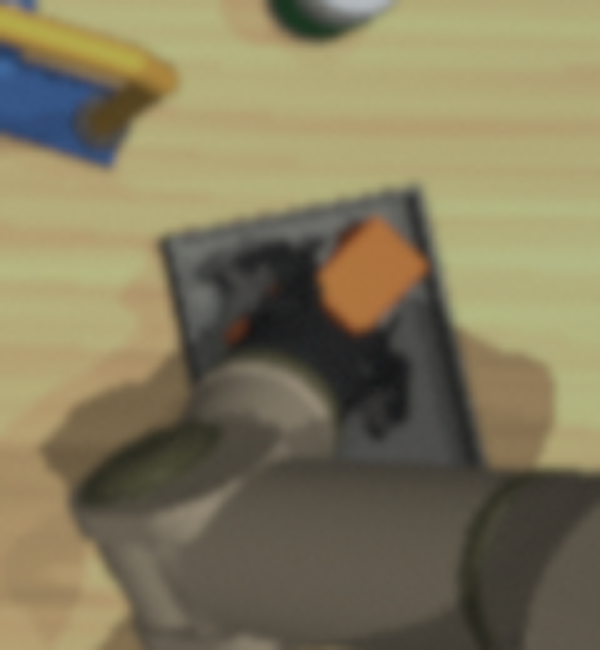

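View pics/s13.png

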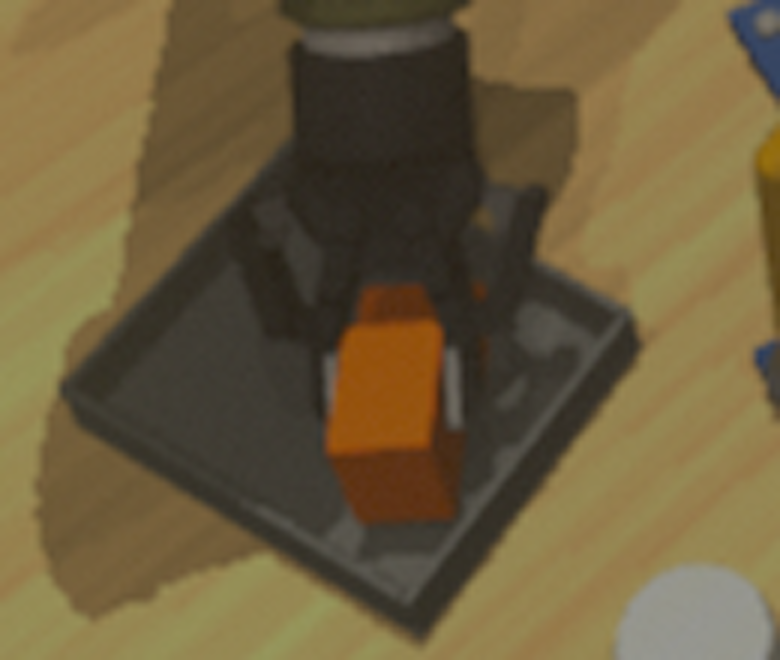

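View pics/w9.png

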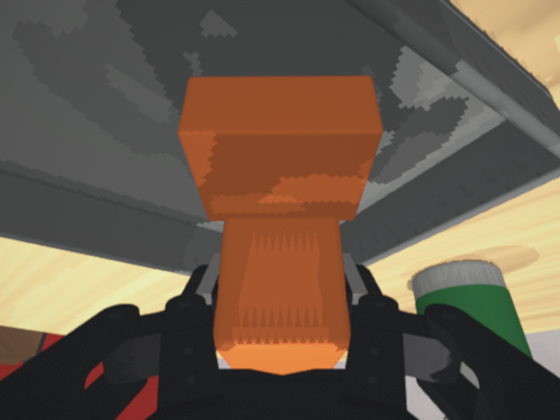

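Scene and top views show the block upright over the tray floor, inside the walls, with the right corner close to the wall. I shift it slightly inward and lower it.

```bash
python3 go.py 491 -365 37 -45 42; python3 -m creep '[{"linear":[8,-1,-1],"rot":[0,0,0],"gripper":1},{"linear":[9,-1,0],"rot":[0,0,0],"gripper":1},{"linear":[10.5,-1,1],"rot":[0,0,0],"gripper":1},{"linear":[11,-1,2],"rot":[0,0,0],"gripper":1},{"linear":[11,-1,2],"rot":[0,0,0],"gripper":1}]'
python3 go.py 491 -365 36 -45 42
```

```text
lin [10.8 -1.2  1.8] rot [0.002 0.    0.   ] tcp [ 496.6 -369.    45.5]
time: 19.45
tool_pos: [0.4914, -0.3651, 0.0368]
orientation: [0.332, 0.357, 0.863, -0.136]
contact_force: [-1.3, 1.3, -3.0]
width: 0.5
lin [ 0.8 -0.2  0.3] rot [0.002 0.001 0.   ] tcp [ 491.4 -365.1   36.8]
```

```bash
python3 -m creep '[{"linear":[0.6,0,0.7],"rot":[0,0,0],"gripper":1},{"linear":[1.2,0,1.3],"rot":[0,0,0],"gripper":1},{"linear":[1.2,0,1.3],"rot":[0,0,0],"gripper":1}]'
python3 go.py 491 -365 36 -45 42
```

```text
time: 19.7
tool_pos: [0.4915, -0.3653, 0.0365]
orientation: [0.333, 0.357, 0.862, -0.137]
contact_force: [-4.7, 3.6, 12.4]
width: 0.505
lin [ 0.8 -0.2 -0. ] rot [0.002 0.004 0.   ] tcp [ 491.5 -365.3   36.5]
```

Contact force is +12 N, so the block rests on the floor. I open the gripper.

```bash
python3 -m creep '[{"linear":[-0.3,0,-0.3],"rot":[0,0,0],"gripper":0.4},{"linear":[-0.3,0,-0.3],"rot":[0,0,0],"gripper":0.3},{"linear":[-0.3,0,-0.3],"rot":[0,0,0],"gripper":0.25},{"linear":[-0.3,0,-0.3],"rot":[0,0,0],"gripper":0.25},{"linear":[-0.3,0,-0.3],"rot":[0,0,0],"gripper":0.25}]'
python3 -c "
from h import *
c=camera('wrist'); cv2.imwrite('pics/w10.png',c['img'][:,:,::-1])
c=camera('scene'); crop(c,'pics/s14.png',110,260,240,370,6)"
python3 go.py 491 -365 36 -45 42
```

```text
time: 20.12
tool_pos: [0.4917, -0.3654, 0.0369]
orientation: [0.333, 0.357, 0.862, -0.137]
contact_force: [0.3, 0.4, -0.0]
width: 0.752
lin [ 1.1 -0.2  0.2] rot [0.002 0.004 0.   ] tcp [ 491.6 -365.4   36.9]
```

View pics/w10.png

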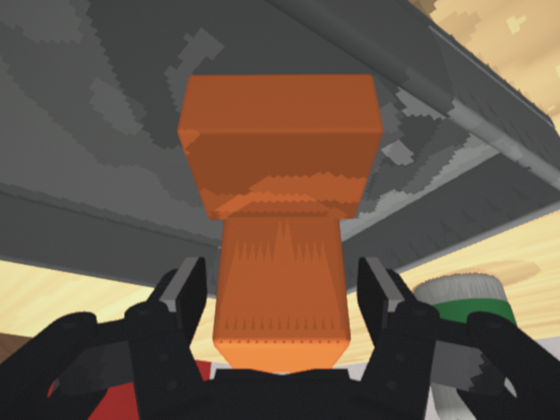

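View pics/s14.png

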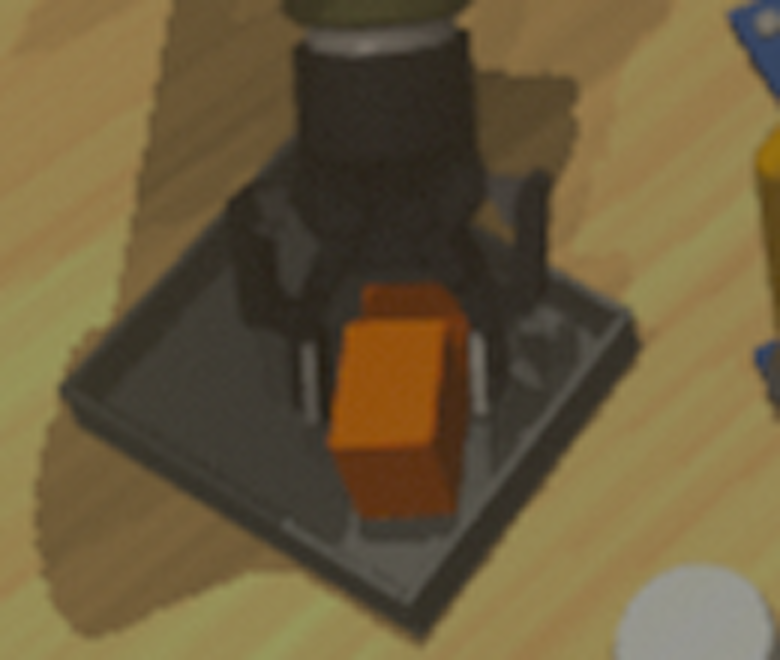

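```bash
python3 -m creep '[{"linear":[0,0,-12],"rot":[0,0,0],"gripper":0.25},{"linear":[0,0,-26],"rot":[0,0,0],"gripper":0.25},{"linear":[0,0,-42],"rot":[0,0,0],"gripper":0.25},{"linear":[-4,0,-58],"rot":[0,0,0],"gripper":0.25},{"linear":[-10,0,-66],"rot":[0,0,0],"gripper":0.25}]'
python3 -m creep '[{"linear":[0,0,0],"rot":[0,0,0],"gripper":0.25}]'
python3 -m creep '[{"linear":[-14,0,-15],"rot":[0,0,0],"gripper":0.25},{"linear":[-30,0,-32],"rot":[0,0,0],"gripper":0.25},{"linear":[-46,0,-49],"rot":[0,0,0],"gripper":0.25},{"linear":[-60,0,-65],"rot":[0,0,0],"gripper":0.25},{"linear":[-60,0,-65],"rot":[0,0,0],"gripper":0.25}]'
python3 -c "
from h import *
print(np.round(status.read_state()['joint_pos'],2))
c=camera('wrist'); cv2.imwrite('pics/w11.png',c['img'][:,:,::-1])
c=camera('scene'); cv2.imwrite('pics/s15.png',c['img'][:,:,::-1]);np.save('s15.npy',c,allow_pickle=True)
c=camera('top'); cv2.imwrite('pics/t10.png',c['img'][:,:,::-1]);np.save('t10.npy',c,allow_pickle=True)"
```

```text
time: 20.63
tool_pos: [0.4648, -0.3381, 0.0941]
orientation: [0.333, 0.356, 0.862, -0.137]
contact_force: [1.3, -0.1, 0.2]
width: 0.754
time: 20.72
tool_pos: [0.4645, -0.3372, 0.097]
orientation: [0.334, 0.355, 0.862, -0.137]
contact_force: [1.3, -0.3, -0.5]
width: 0.749
time: 21.13
tool_pos: [0.4645, -0.3371, 0.1902]
orientation: [0.337, 0.354, 0.861, -0.138]
contact_force: [0.2, 0.1, 0.4]
width: 0.75
[ 0.78  0.49 -0.55  2.51  2.3   0.73 -1.09]
```

View pics/s15.png

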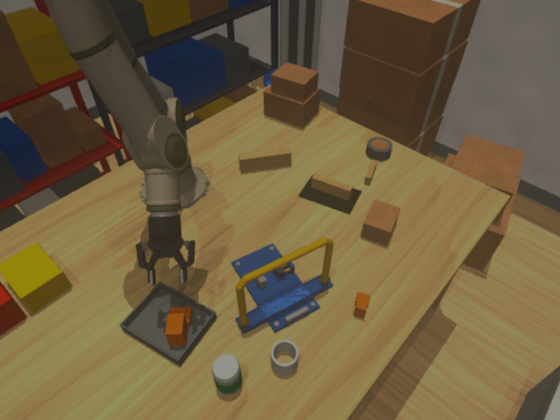

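View pics/t10.png

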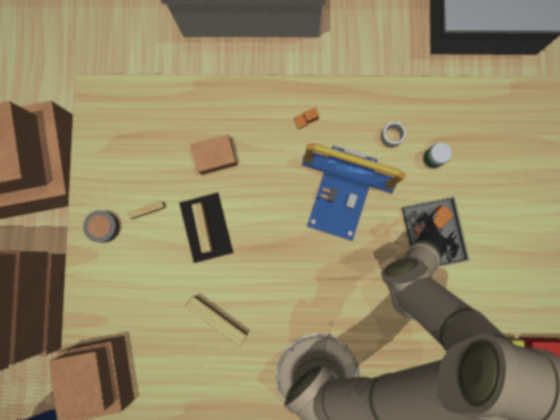

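View pics/w11.png

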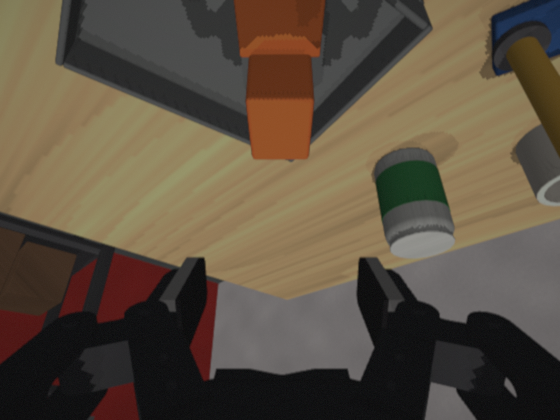

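The views show the block standing in the tray at scene (178,325). The knocker is on the mat at top (202,227), and the can, coupling and carton look unmoved. I run a numeric check.

```bash
python3 - <<'E'
from h import *
c=np.load("t10.npy",allow_pickle=True).item();s=np.load("s15.npy",allow_pickle=True).item();c0=np.load("top.npy",allow_pickle=True).item()
hsv=cv2.cvtColor(c["img"],cv2.COLOR_RGB2HSV); V=hsv[...,2]
m=np.zeros(V.shape,np.uint8); m[200:256,188:220]=(V>105)[200:256,188:220]*255
cn=max(cv2.findContours(m,cv2.RETR_EXTERNAL,cv2.CHAIN_APPROX_NONE)[0],key=cv2.contourArea)
r=cv2.minAreaRect(np.array([onz(c,*p[0],.055)[:2]*1000 for p in cn],np.float32)); print("knocker",r)
a=np.radians(14);d=np.array(r[0])-[454.5,355.7];print("in mat",np.cos(a)*d[0]+np.sin(a)*d[1],-np.sin(a)*d[0]+np.cos(a)*d[1])
# head expected from last TCP: project its top corners into scene + top, compare
h=np.array([.4896,-.3633]);y=np.radians(-45)
e=np.array([np.cos(y),np.sin(y)]);n=np.array([-e[1],e[0]])
for nm,cc in (("top",c),("scene",s)):
    im=cc["img"][:,:,::-1].copy()
    for z in (.075,.005):
        q=[proj(cc,[*(h+.03*i*e+.022*j*n),z]) for i,j in ((1,1),(1,-1),(-1,-1),(-1,1))]
        cv2.polylines(im,[np.round(np.array(q)*8).astype(int)],True,(0,255,0) if z>.05 else (255,255,0),1,shift=3)
    u,v=proj(cc,[*h,.04]).astype(int)
    cv2.imwrite(f"pics/chk_{nm}.png",cv2.resize(im[v-40:v+40,u-50:u+50],None,fx=6,fy=6,interpolation=cv2.INTER_CUBIC))
# bystander shift: image diff at carton, can, coupling
for nm,(u0,v0,u1,v1) in dict(carton=(185,130,245,180),can=(418,138,458,172),coup=(376,116,412,152)).items():
    A=cv2.cvtColor(c0["img"][v0:v1,u0:u1],cv2.COLOR_RGB2GRAY).astype(np.float32);B=cv2.cvtColor(c["img"][v0:v1,u0:u1],cv2.COLOR_RGB2GRAY).astype(np.float32)
    print(nm,"shift px",np.round(cv2.phaseCorrelate(A,B)[0],2))
d=h*1000-[443.5,-353.6];a=np.radians(12.4);print("head in tray",np.cos(a)*d[0]+np.sin(a)*d[1],-np.sin(a)*d[0]+np.cos(a)*d[1])
print(status.read_state()["time"],np.round(status.read_state()["contact_force"],1))
E
```

```text
knocker ((451.2967529296875, 362.0767822265625), (152.1071319580078, 30.724027633666992), 13.47014045715332)
in mat -1.5654136984540525 6.9623001451504205
carton shift px [0.04 0.01]
can shift px [-0.13 -0.16]
coup shift px [ 0.05 -0.11]
head in tray 42.9416593576846 -19.373019682243026
21.2833 [-0.7 -1.  -0. ]
```

View pics/chk_scene.png

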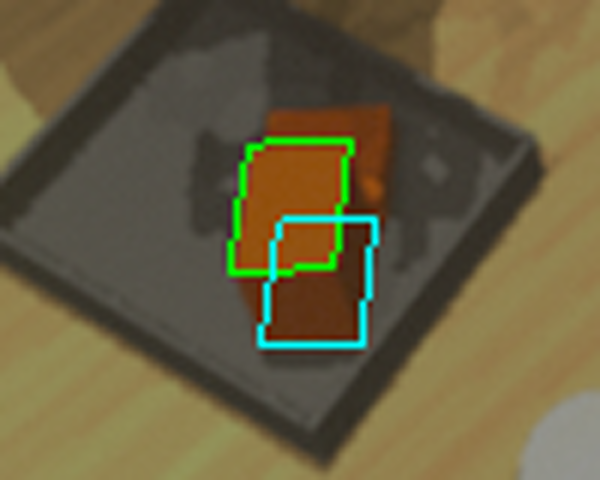

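View pics/chk_top.png

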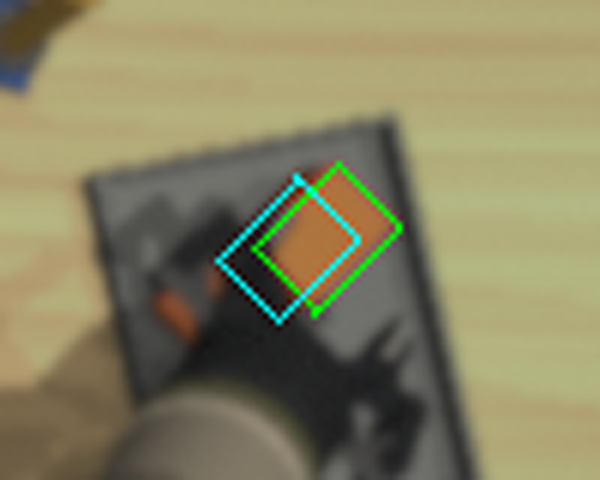

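The outlines of an upright block fit in both views. I hand in.

```bash
python3 -m creep '[{"linear":[0,0,0],"rot":[0,0,0],"gripper":0.25},{"linear":[0,0,0],"rot":[0,0,0],"gripper":0.25}]'; python3 -c "
from rig import finish_job
print(finish_job())"
```

```text
time: 21.45
tool_pos: [0.4635, -0.3367, 0.185]
orientation: [0.334, 0.355, 0.862, -0.137]
contact_force: [0.4, -0.1, 1.0]
width: 0.752
the job is handed in; nothing more can be done
None
```

The job is done and handed in at 21.5 s. I drove the packing block out of the jaws to the end stop with the knocking block and laid the knocker back on the mat. I then gripped the packing block under the hoop with the tool tilted 42°, lifted it out and set it down in the tray.

**Last checks:**
- **Knocker:** flat on the mat, about 2 mm (long way) and 7 mm (short way) from the mat's middle.
- **Packing block:** upright; the outline of an upright block fits it in both the top and scene views. Its head is at about (+43, −19) mm in the tray frame; this comes from the last tool pose, not a separate measurement.
- **Bystanders:** carton, can and coupling moved less than 0.3 px in the top view.
- **Robot:** clear of everything, with contact force about 1 N, which is sensor noise.

**Not measured:** I judged the sprung jaw's snap only by eye and by the push force falling to near zero. No check failed. The elbow joint did run up to about its 2.56 rad limit during the retreat and carry; no fault was reported.

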